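# Turn the water filter cartridges end for end

### The arm

A 6-joint arm with a two-finger parallel gripper is mounted at the origin on a cart in front of the work surface, level with it; the furniture and walls round the work are solid. World frame = base frame: x ahead of the robot, y to its left, z up, the work surface at z = 0. Lengths are in m, angles in rad, forces in N, time in s.
With the tool pointing down it reaches from about 0.3 to 0.875 m from the base axis. Payload 6.4 kg.
Tool frame: the origin (TCP) lies between the finger pads; the fingertips stand 19 mm ahead of it and the grasp point (between the pads) is the TCP (ctrl.tips_ahead is the z of the fingertips in the tool frame, in m); z points along the fingers, y is the line along which they close (so a half turn about z gives the same grasp; the last joint's range is limited). The gripper opens to 85 mm and grips with 20 to 120 N. Pads are 22 mm wide; open, the fingers measure 114 mm over their backs; the gripper's body (76 mm by 85 mm) begins 54 mm behind the grasp point. The pads swing forward as they close: fully open they stand 13 mm farther back than shut.
Start: joints at [0.924, 0.181, 1.607, -0, 1.354, -0.206], TCP at [0.245, 0.52, 0.25] pointing down, gripper open.
Joint ranges: [-2.99, 2.99], [-0.89, 2.07], [0.3, 2.58], [-1.14, 4.28], [0, 2.63], [-3.12, 3.12]. Speed limits (rad/s): [2.57, 2.57, 3.01, 3.14, 3.14, 3.14].

### API

Orientations are given as a unit quaternion [w, x, y, z].
In Python, from bench import readout, vision, ctrl gives the robot as it stands.
- The arm moves only by the tool play_rows, never from a script. Its arguments are lists of equal length, an entry for each row: "xyz": the shift along the tool's x, y, z in mm, a list of three; "rot": the turn, a rotation vector about the tool's x, y, z in rad, a list of three; "grip": the opening, from 0 (shut) to 1 (fully open). In form: {"xyz": [[x, y, z], ...], "rot": [[rx, ry, rz], ...], "grip": [grip, ...]}. A call has exactly 10 rows; each row is the pose to reach, as a shift and turn from the pose commanded when the call began, along the tool's axes at that moment; what a row does not reach only later rows make up. A row lasts 1/8 s, in which the tool goes at most 62.5 mm and 10.7 degrees, less where a joint would pass 70% of its speed; a pose out of reach is approached as far as the arm can. A call with a gripper value outside its range is refused whole. The fingers move at their own pace and stop on an object; the grip force is fixed at half the most. Time passes only in rows, so rows that repeat a pose let the fingers close, or fill a call up. It gives the time, the measured TCP pose, the force, the opening and the grip force at its end, in the units of the state.
- readout.get_obs(): the state, without advancing time (a new reading comes with each control period).
- vision.camera(name): name is "scene" or "top" or "wrist"; returns a dict with "color" (480x640x3 uint8, red, green, blue), "depth" (480x640 float32, m along the optical axis (not along the pixel's ray), 0 where there is no reading), "camera_matrix" (3x3 intrinsics, pixels), "k1" (the pictures are not rectified: a ray, as slopes to the right and down, at radius r is drawn at 1 + k1 r^2 times it, then the intrinsics apply), "extrinsics" (4x4, takes a point from camera to world coordinates); the wrist camera has in their place "hand_eye" (4x4, takes a point from camera to tool coordinates, whose origin is the TCP and whose axes are the flange's). Camera axes: x right, y down, z forward; pixel columns grow to the right and rows downward; lengths in m; the calibration is good to about 2 mm. A picture is of the moment at which its call begins: read the wrist's pose just before it.
- ctrl.hand_in(): hands the job in; it is judged then, once.
The state is a dict: "time_s": time; "q": joint angles; "dq": joint speeds; "joint_efforts": joint torques, N m; "eef_pos": TCP position; "eef_rot": TCP orientation; "wrist_force": force on the tool from outside, world axes, zero at the start; "torque": the same for the moment, N m; "opening": opening from 0.0 (shut) to 1.0 (fully open); "grasp_force": force on a finger pad.
Only numpy, scipy, OpenCV 4.12 (cv2) and the standard library are available. Lean on these libraries where they do the work, as an engineer would, in place of code of your own. Each camera call takes 0.05 s, during which the arm holds its last target. There are 200 camera calls.

### The job

The canteen's water filter is due for its back-flush: loosen the captive nut on the hub by hand until the red keeper frees the cartridges, then pull out each cartridge, turn it end for end so that its blue end points to the hub, and push it fully home in the slot it came from. Turn the nut back by hand until the keeper arms lie over the cartridges again, then tighten it with the spanner until it stops, and lay the spanner flat on the bench. Do not tip anything else over.

Things in the scene. Friction and masses are not known exactly. Their poses are not given: they have to be found in the camera images.
- nut_hex (a point): Centre of the brass hexagon of the captive nut on the manifold's centre hub. Hexagon 36 mm across flats, 22 mm tall (11 mm above and below this point), axis vertical, top 98 mm above the bench; under it a 52 mm collar on which a spanner can rest, 76 mm above the bench. The point turns with the nut: its x axis and the directions at +-60 deg to it are normals of the flats.
- hub_nut (a joint): Angle of the captive nut and of the red three-armed keeper fixed to it. 0 = tight (end stop), each keeper arm lies centred over the inner end of a cartridge slot; grows counter-clockwise from above as it is loosened, 1.2 = end stop, the arms stand between the slots. A cartridge is free to come out above 0.8; below 0.5 it is held down. Turns with about 0.2 N m of friction and stays where it is left. Keeper arms reach 54 mm from the axis, 40.5 to 46.5 mm above the bench.
- manifold: Grey filter manifold screwed to the bench: three arms, 34 mm tall, in a star round the hub, each with an open-topped slot for a cartridge (slot 98 x 32 mm, 22 mm deep, square-edged mouth). Origin under the hub axis at bench height. Arm a points along its x axis, arm b at +120 deg, arm c at -120 deg (from above); arms reach 140 mm from the axis, brass pipe stubs to 153 mm.
- hub: Steel centre post of the manifold with all it carries: the captive nut and its keeper. Origin on the nut's axis, 34 mm above the bench.
- spanner: Loose open-ended spanner, 146 x 63 mm, lying flat; origin under the middle of its blue handle, x axis towards the jaw, z up. Mass about 0.12 kg.
- spanner_grip (a point): Middle of the spanner's blue handle, half-way up: handle 100 mm long, 18 mm wide, 24 mm tall. 12 mm above the spanner's underside. Axes as the spanner.
- spanner_jaw (a point): Middle of the spanner's steel jaw, 75 mm from spanner_grip along x, 6 mm above its underside: two prongs 12 mm thick, 39 mm apart, parallel to the handle, open towards +x (throat 24 mm behind this point, prong tips 21 mm ahead of it). It fits over the hexagon from above with 1.5 mm to spare on each side, so it turns about 0.17 rad freely before it bites; jaw and hexagon are smooth, oiled metal. Lowered on to the nut, spanner and handle lie above the cartridge ribs.
- cart_a_grip (a point): Middle of the upright grip rib on cartridge a (absent in some starts). Cartridge: white flat box 90 x 28 x 26 mm with a blue cap on one end; on its top the rib, 42 mm long, 12 mm wide, 32 mm tall, this point 16 mm below the rib's top and 16 mm above the box's top, 42 mm above its underside. x axis along the cartridge towards the blue end, z up. Mass about 0.09 kg.
- cart_a_blue (a point): Middle of the blue end face of cartridge a, 45 mm from its middle. At the start it points away from the hub.
- slot_a_seat (a point): Fixed point of the manifold, 85 mm from the hub axis on arm a: where cart_a_grip lies when the cartridge is fully home in slot a (54 mm above the bench; the slot's floor is 12 mm above the bench). The slot runs radially. Axes as the manifold.
- slot_a_inner (a point): Fixed point at the hub end of slot a, 40 mm from the hub axis: where the blue end face lies when the cartridge has been turned end for end and is home.
- cart_b_grip (a point): Middle of the upright grip rib on cartridge b (absent in some starts). Cartridge: white flat box 90 x 28 x 26 mm with a blue cap on one end; on its top the rib, 42 mm long, 12 mm wide, 32 mm tall, this point 16 mm below the rib's top and 16 mm above the box's top, 42 mm above its underside. x axis along the cartridge towards the blue end, z up. Mass about 0.09 kg.
- cart_b_blue (a point): Middle of the blue end face of cartridge b, 45 mm from its middle. At the start it points away from the hub.
- slot_b_seat (a point): Fixed point of the manifold, 85 mm from the hub axis on arm b: where cart_b_grip lies when the cartridge is fully home in slot b (54 mm above the bench; the slot's floor is 12 mm above the bench). The slot runs radially. Axes as the manifold.
- slot_b_inner (a point): Fixed point at the hub end of slot b, 40 mm from the hub axis: where the blue end face lies when the cartridge has been turned end for end and is home.
- cart_c_grip (a point): Middle of the upright grip rib on cartridge c (absent in some starts). Cartridge: white flat box 90 x 28 x 26 mm with a blue cap on one end; on its top the rib, 42 mm long, 12 mm wide, 32 mm tall, this point 16 mm below the rib's top and 16 mm above the box's top, 42 mm above its underside. x axis along the cartridge towards the blue end, z up. Mass about 0.09 kg.
- cart_c_blue (a point): Middle of the blue end face of cartridge c, 45 mm from its middle. At the start it points away from the hub.
- slot_c_seat (a point): Fixed point of the manifold, 85 mm from the hub axis on arm c: where cart_c_grip lies when the cartridge is fully home in slot c (54 mm above the bench; the slot's floor is 12 mm above the bench). The slot runs radially. Axes as the manifold.
- slot_c_inner (a point): Fixed point at the hub end of slot c, 40 mm from the hub axis: where the blue end face lies when the cartridge has been turned end for end and is home.
- yoghurt_pot: Bystander: small yoghurt pot with a foil lid, 72 mm wide, 72 mm tall, upright; origin under its middle.
- garlic: Bystander: garlic bulb, 56 mm wide, 56 mm tall; origin under its middle.
Things that resemble listed ones, but are neither listed nor needed, are in the scene too. Leave any purple look-alike of the part that bears cart_c_grip alone. Of the things that look like the spanner, the smaller one is meant.

How it is judged:
By the outcome, as a careful person would: the job done as asked, in the order asked, and still so for the second after the job is handed in, with the robot touching nothing.
Of cartridge_a, cartridge_b, cartridge_c only 2 to 3 are there at a start; the rules pass over those that are not, and their reading is None.
At some moment in a run one of spanner may be knocked a few centimetres aside while the robot is not near it.
It also fails if it takes over 208 s, if anything falls off the work surface, if the arm or the gripper's body presses on something with over 40 N, if the wrist force passes 120 N, or if a joint passes its speed limit or range.

## Working session

There is one attempt and no reset: what is moved stays moved. The work goes in short steps, Python scripts to look and compute and a tool call to move; the robot and the scene stay as the last step left them, time stands still between calls to the robot, and variables do not carry over. Pictures are saved under pics/ and viewed, at most 14 in all, crops included, and the job is handed in when it is done.

Besides the shell and the picture viewer there is one more tool, called after ">>>" as a command line: name --argument value ..., lists and objects as JSON in quotes. play_rows: Moves the arm, as the interface text tells. Its arguments: {"type":"object","properties":{"xyz":{"type":"array","items":{"type":"array","items":{"type":"number"}}},"rot":{"type":"array","items":{"type":"array","items":{"type":"number"}}},"grip":{"type":"array","items":{"type":"number"}}},"required":["xyz","rot","grip"]}

```bash
ls; mkdir -p pics
python3 - <<'E'
from bench import readout, vision, ctrl
import cv2,numpy as np
o=readout.get_obs(); print({k:np.round(v,3) for k,v in o.items()}, ctrl.tips_ahead)
for n in ["top","scene"]:
    c=vision.camera(n); cv2.imwrite(f"pics/{n}0.png",c["color"][:,:,::-1]); np.savez(f"{n}0.npz",**c)
    print(n,c["camera_matrix"],c["k1"],np.round(c["extrinsics"],3))
c=vision.camera("wrist");print(c["camera_matrix"],c["k1"],np.round(c["hand_eye"],4))
E
```

```text
pics
{'time_s': np.float64(0.0), 'q': array([ 0.924,  0.182,  1.608, -0.   ,  1.354, -0.206]), 'dq': array([ 0.002, -0.001,  0.001, -0.001, -0.   , -0.   ]), 'joint_efforts': array([-2.0000e-03, -4.4488e+01, -3.5133e+01, -1.0000e-03,  9.0000e-03,
        0.0000e+00]), 'eef_pos': array([0.245, 0.52 , 0.249]), 'eef_rot': array([-0.   ,  0.219,  0.976, -0.001]), 'wrist_force': array([-0.385, -0.297,  0.192]), 'torque': array([0.004, 0.03 , 0.004]), 'grasp_force': np.float64(0.0), 'opening': np.float64(1.001)} 0.019
top [[480.17373574   0.         317.66942833]
 [  0.         480.17373574 246.32099686]
 [  0.           0.           1.        ]] -0.044116799400918116 [[-0.005 -0.982  0.187  0.388]
 [-1.     0.008  0.018  0.174]
 [-0.019 -0.187 -0.982  1.119]
 [ 0.     0.     0.     1.   ]]
scene [[473.07995076   0.         317.09424568]
 [  0.         473.07995076 244.6140605 ]
 [  0.           0.           1.        ]] -0.10867345557559904 [[ 0.797 -0.304  0.522 -0.12 ]
 [-0.604 -0.367  0.708 -0.786]
 [-0.024 -0.879 -0.476  0.733]
 [ 0.     0.     0.     1.   ]]
[[391.6385895    0.         315.19158165]
 [  0.         391.6385895  238.59685878]
 [  0.           0.           1.        ]] -0.04554319868941715 [[ 4.000e-04 -9.618e-01 -2.739e-01  6.920e-02]
 [ 1.000e+00  6.000e-04 -3.000e-04  1.000e-03]
 [ 4.000e-04 -2.739e-01  9.618e-01 -1.234e-01]
 [ 0.000e+00  0.000e+00  0.000e+00  1.000e+00]]
```

View pics/top0.png

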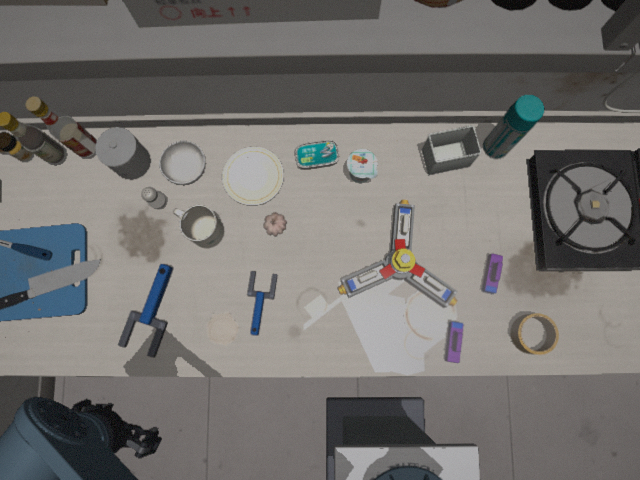

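View pics/scene0.png

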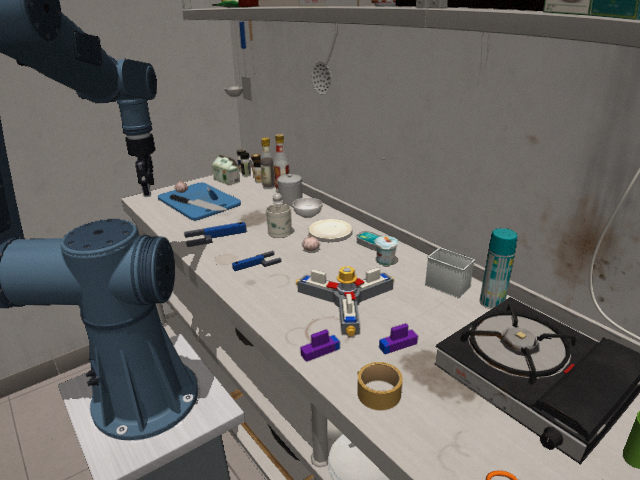

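Run:
```python
import cv2,numpy as np
t=cv2.imread("pics/top0.png");s=cv2.imread("pics/scene0.png")
a=cv2.resize(t[190:320,325:475],(450,390),interpolation=cv2.INTER_CUBIC)
b=cv2.resize(s[255:345,285:405],(520,390),interpolation=cv2.INTER_CUBIC)
c=cv2.resize(t[255:365,110:300],(340,197)); 
im=np.zeros((590,800,3),np.uint8); im[:390,:400]=cv2.resize(a,(400,390)); im[:390,400:]=cv2.resize(b,(400,390)); im[392:589,:340]=c
cv2.imwrite("pics/crop1.png",im)
```

```text
(no output)
```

View pics/crop1.png

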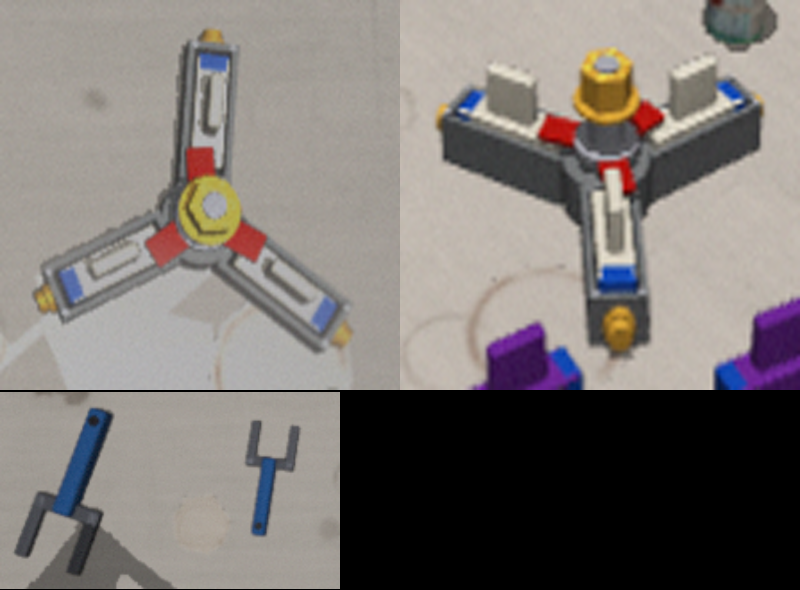

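```bash
cat > h.py <<'E'
import numpy as np, cv2
from bench import readout, vision
from scipy.spatial.transform import Rotation as R
def toolT(o):
    w,x,y,z=o["eef_rot"]; T=np.eye(4); T[:3,:3]=R.from_quat([x,y,z,w]).as_matrix(); T[:3,3]=o["eef_pos"]; return T
def snap(n,name=None):
    o=readout.get_obs(); c=vision.camera(n); c["T"]=toolT(o)@c["hand_eye"] if n=="wrist" else c["extrinsics"]
    if name: cv2.imwrite(f"pics/{name}.png",c["color"][:,:,::-1])
    return c
def ray(c,uv):
    K=c["camera_matrix"]; uv=np.atleast_2d(uv).astype(float)
    D=np.array([c["k1"],0,0,0,0.]); p=cv2.undistortPoints(uv[:,None],K,D)[:,0]
    return np.c_[p,np.ones(len(p))]@c["T"][:3,:3].T
def world(c,uv,z):
    d=ray(c,uv); s=(z-c["T"][2,3])/d[:,2]; return c["T"][:3,3]+d*s[:,None]
def proj(c,P):
    P=np.atleast_2d(P); q=(P-c["T"][:3,3])@c["T"][:3,:3]; s=q[:,:2]/q[:,2:]; r2=(s**2).sum(1,keepdims=True)
    K=c["camera_matrix"]; return s*(1+c["k1"]*r2)*K[0,0]+K[:2,2]
def blobs(c,lo,hi,amin=30):
    m=cv2.inRange(cv2.cvtColor(c["color"],cv2.COLOR_RGB2HSV),lo,hi)
    n,l,st,ce=cv2.connectedComponentsWithStats(m); return [(st[i,4],ce[i],l==i) for i in range(1,n) if st[i,4]>=amin]
def yaw(): 
    X=toolT(readout.get_obs())[:3,0]; return np.arctan2(X[1],X[0])
def move(p,yw):
    """numbers for play_rows to get TCP to p with tool down and tool-x yaw yw (tool y sign free)"""
    o=readout.get_obs(); T=toolT(o); d=T[:3,:3].T@(np.array(p)-T[:3,3])
    Rt=np.array([[np.cos(yw),np.sin(yw),0],[np.sin(yw),-np.cos(yw),0],[0,0,-1]]).T
    Rt=np.c_[[np.cos(yw),np.sin(yw),0],[np.sin(yw),-np.cos(yw),0],[0,0,-1]]
    rv=R.from_matrix(T[:3,:3].T@Rt).as_rotvec()
    print("shift mm",np.round(d*1000,1),"rot",np.round(rv,3),"q6",round(o["q"][5],2),"pos",np.round(o["eef_pos"],4),"yaw",round(yaw(),3),"F",np.round(o["wrist_force"],1),"t",o["time_s"],"open",round(o["opening"],3))
E
python3 - <<'E'
import sys; sys.path.insert(0,'.')
from h import *
c=dict(np.load("top0.npz")); c["T"]=c["extrinsics"]
P=[]
for a,ce,m in blobs(c,(105,120,60),(125,255,255)):
    w=world(c,ce,.038)[0]; print(a,np.round(ce,1),np.round(w,3))
    if 330<ce[0]<460 and a<200 and ce[0]<450: P.append(w)
P=np.array(P);print(P)
if len(P)>=3:
    P=P[:3,:2]; A=np.c_[2*P,np.ones(3)]; s=np.linalg.solve(A,(P**2).sum(1)); cen=s[:2]; print("hub",cen,[ (np.hypot(*(p-cen)),np.degrees(np.arctan2(*(p-cen)[::-1]))) for p in P])
for a,ce,m in blobs(c,(18,120,90),(35,255,255)): print("yel",a,np.round(ce,1),np.round(world(c,ce,.087)[0],3))
E
```

```text
41 [404.7 210.1] [ 0.677 -0.009  0.038]
151 [ 27.8 249.5] [0.591 0.877 0.038]
33 [ 46.4 255.2] [0.577 0.83  0.038]
612 [154.1 294.8] [0.484 0.567 0.038]
30 [351.4 285. ] [0.504 0.118 0.038]
292 [257.2 311.9] [0.445 0.33  0.038]
37 [457.  324.9] [ 0.413 -0.115  0.038]
[[ 0.67716798 -0.0085688   0.038     ]
 [ 0.50380756  0.11809973  0.038     ]]
yel 124 [  4.2 118.2] [0.902 0.942 0.087]
yel 68 [ 15.7 148.5] [0.824 0.903 0.087]
yel 307 [402.8 259.9] [0.552 0.008 0.087]
yel 34 [341.9 289.5] [0.489 0.141 0.087]
```

```bash
python3 -c "
from h import *
move([.552,.005,.26],1.5708)"
```

```text
shift mm [-497.2 -334.6  -10.1] rot [-1.00e-03  1.00e-03  1.13e+00] q6 -0.21 pos [0.2451 0.5197 0.2496] yaw 2.701 F [ 0.3  0.8 -0.3] t 0.15 open 1.003
```

>>> play_rows --xyz '[[-50, -34, -10], [-100, -67, -10], [-150, -100, -10], [-200, -134, -10], [-250, -168, -10], [-300, -201, -10], [-350, -235, -10], [-400, -268, -10], [-450, -302, -10], [-497, -335, -10]]' --rot '[[0, 0, 0.11], [0, 0, 0.22], [0, 0, 0.33], [0, 0, 0.44], [0, 0, 0.55], [0, 0, 0.66], [0, 0, 0.8], [0, 0, 0.95], [0, 0, 1.1], [0, 0, 1.13]]' --grip '[1, 1, 1, 1, 1, 1, 1, 1, 1, 1]'

```text
time_s: 1.4
eef_pos: [0.5526, 0.0031, 0.2601]
eef_rot: [-0.0, 0.708, 0.706, 0.0]
wrist_force: [0.6, 1.5, 0.3]
opening: 1.002
grasp_force: 0.0
```

>>> play_rows --xyz '[[0, 0, 0], [0, 0, 0], [0, 0, 0], [0, 0, 0], [0, 0, 0], [0, 0, 0], [0, 0, 0], [0, 0, 0], [0, 0, 0], [0, 0, 0]]' --rot '[[0, 0, 0], [0, 0, 0], [0, 0, 0], [0, 0, 0], [0, 0, 0], [0, 0, 0], [0, 0, 0], [0, 0, 0], [0, 0, 0], [0, 0, 0]]' --grip '[0.8, 0.8, 0.8, 0.8, 0.8, 0.8, 0.8, 0.8, 0.8, 0.8]'

```text
time_s: 2.65
eef_pos: [0.5519, 0.0049, 0.2603]
eef_rot: [-0.0, 0.707, 0.707, -0.0]
wrist_force: [1.3, -1.1, -0.6]
opening: 0.802
grasp_force: 0.0
```

Run:
```python
from h import *
import pickle
move([.552,.005,.26],1.5708)
c=snap("wrist","w1"); pickle.dump(c,open("w1.pkl","wb"))
for a,ce,m in blobs(c,(105,120,50),(125,255,255),100): print("blue",a,np.round(ce,1),np.round(world(c,ce,.038)[0],4))
for a,ce,m in blobs(c,(18,120,90),(35,255,255),100): print("yel",a,np.round(ce,1),np.round(world(c,ce,.087)[0],4))
for lo,hi in [((0,150,80),(5,255,255)),((172,150,80),(180,255,255))]:
  for a,ce,m in blobs(c,lo,hi,100): print("red",a,np.round(ce,1),np.round(world(c,ce,.0465)[0],4))
```

```text
shift mm [0.1 0.1 0.3] rot [-0. -0. -0.] q6 -0.21 pos [0.5519 0.0049 0.2603] yaw 1.571 F [ 1.3 -1.1 -0.6] t 2.65 open 0.802
blue 447 [260.2  73. ] [0.5068 0.1186 0.038 ]
blue 332 [454.  222.8] [ 0.6789 -0.0085  0.038 ]
blue 220 [242.2 308.7] [ 0.4814 -0.0945  0.038 ]
blue 213 [263.1 391.6] [ 0.498  -0.1898  0.038 ]
yel 243 [250.9  48.1] [0.5075 0.129  0.087 ]
yel 2085 [320.5 212.6] [0.5566 0.0114 0.087 ]
yel 112 [474.7 221.1] [0.6774 0.0049 0.087 ]
red 103 [613.7 115.2] [0.8046 0.0876 0.0465]
red 837 [295.3 171.3] [0.5354 0.0387 0.0465]
red 713 [365.  206.8] [0.596  0.0079 0.0465]
red 471 [297.  250.7] [ 0.5359 -0.0326  0.0465]
```

View pics/w1.png

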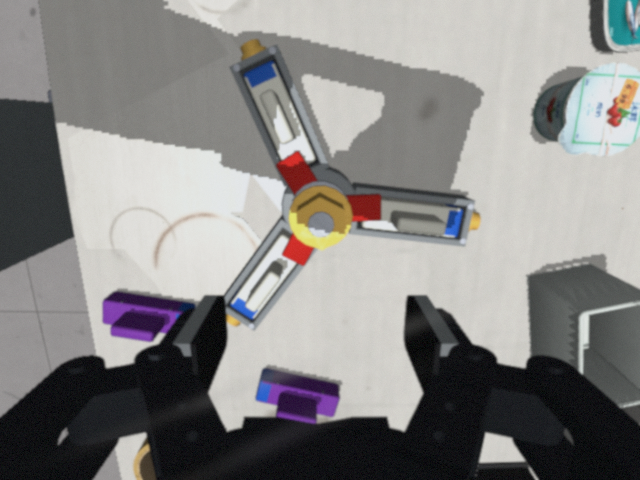

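Run:
```python
from h import *
import pickle
c=pickle.load(open("w1.pkl","rb"))
im=c["color"][155:275,260:380,::-1].copy()
g=cv2.resize(im,(600,600),interpolation=cv2.INTER_CUBIC); g=cv2.convertScaleAbs(g,alpha=1.4)
def pp(p): return tuple(int(v) for v in ((proj(c,p)[0]-[260,155]+.5)*5-.5))
H=np.array([.5557,.0052])
for k in range(3):
    a=np.radians(-6.4+120*k); 
    cv2.line(g,pp([*H,.098]),pp([*(H+.03*np.array([np.cos(a),np.sin(a)])),.098]),(0,255,0),1)
for r,z,col in [(.018,.098,(255,0,255)),(.026,.076,(255,255,0))]:
    q=[pp([*(H+r*np.array([np.cos(t),np.sin(t)])),z]) for t in np.linspace(0,6.283,60)]
    cv2.polylines(g,[np.array(q)],True,col,1)
cv2.imwrite("pics/nut.png",g)
```

```text
(no output)
```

View pics/nut.png

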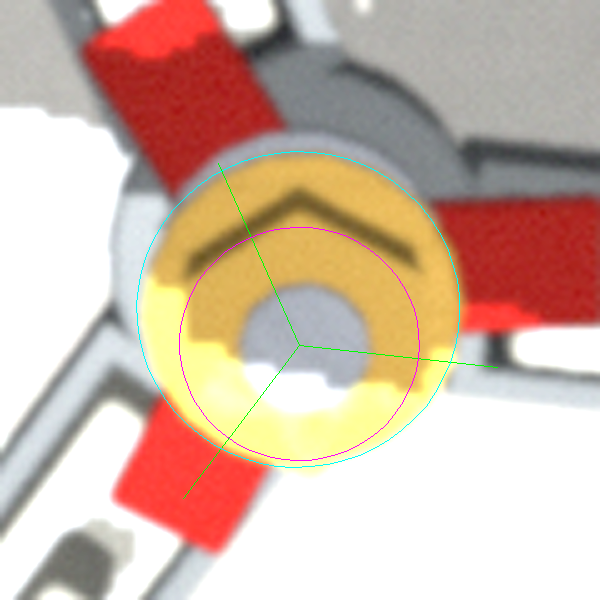

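>>> play_rows --xyz '[[0, 4, 20], [0, 4, 50], [0, 4, 80], [0, 4, 110], [0, 4, 135], [0, 4, 150], [0, 4, 158], [0, 4, 161], [0, 4, 161], [0, 4, 161]]' --rot '[[0, 0, -0.035], [0, 0, -0.035], [0, 0, -0.035], [0, 0, -0.035], [0, 0, -0.035], [0, 0, -0.035], [0, 0, -0.035], [0, 0, -0.035], [0, 0, -0.035], [0, 0, -0.035]]' --grip '[0.7, 0.7, 0.7, 0.7, 0.7, 0.7, 0.7, 0.7, 0.7, 0.7]'

```text
time_s: 3.95
eef_pos: [0.5565, 0.0049, 0.1001]
eef_rot: [0.001, 0.695, 0.719, 0.0]
wrist_force: [-0.5, -0.1, 0.1]
opening: 0.699
grasp_force: 0.0
```

>>> play_rows --xyz '[[0, 0, 0], [0, 0, 0], [0, 0, 0], [0, 0, 0], [0, 0, 0], [0, 0, 0], [0, 0, 0], [0, 0, 0], [0, 0, 0], [0, 0, 0]]' --rot '[[0, 0, 0], [0, 0, 0], [0, 0, 0], [0, 0, 0], [0, 0, 0], [0, 0, 0], [0, 0, 0], [0, 0, 0], [0, 0, 0], [0, 0, 0]]' --grip '[0.5, 0.2, 0, 0, 0, 0, 0, 0, 0, 0]'

```text
time_s: 5.2
eef_pos: [0.5559, 0.005, 0.1]
eef_rot: [0.0, 0.695, 0.719, -0.0]
wrist_force: [-3.4, -0.4, 5.7]
opening: 0.407
grasp_force: 60.5
```

```bash
python3 -c "
from h import *
move([.556,.0052,.099],1.606);print(readout.get_obs()['torque'],readout.get_obs()['grasp_force'])"
```

```text
shift mm [0.2 0.1 1. ] rot [0. 0. 0.] q6 -0.24 pos [0.5559 0.005  0.1   ] yaw 1.606 F [-3.4 -0.4  5.7] t 5.2 open 0.407
[0.01610829 0.48419602 0.08017196] 60.45209587435238
```

>>> play_rows --xyz '[[0, 0, 0], [0, 0, 0], [0, 0, 0], [0, 0, 0], [0, 0, 0], [0, 0, 0], [0, 0, 0], [0, 0, 0], [0, 0, 0], [0, 0, 0]]' --rot '[[0, 0, -0.1], [0, 0, -0.2], [0, 0, -0.3], [0, 0, -0.4], [0, 0, -0.5], [0, 0, -0.6], [0, 0, -0.7], [0, 0, -0.8], [0, 0, -0.9], [0, 0, -0.9]]' --grip '[0, 0, 0, 0, 0, 0, 0, 0, 0, 0]'

```text
time_s: 6.45
eef_pos: [0.5555, 0.0048, 0.0999]
eef_rot: [-0.0, 0.312, 0.95, -0.0]
wrist_force: [-5.6, -0.7, 7.1]
opening: 0.399
grasp_force: 60.7
```

```bash
python3 -c "
from h import *
move([.556,.0052,.099],1.606);print(readout.get_obs()['torque'],readout.get_obs()['grasp_force'])"
```

```text
shift mm [-0.2  0.6  0.9] rot [-0.001 -0.     0.901] q6 -1.14 pos [0.5555 0.0048 0.0999] yaw 2.507 F [-5.6 -0.7  7.1] t 6.45 open 0.399
[-0.01051095  0.73866546  0.25784997] 60.70488005876541
```

>>> play_rows --xyz '[[0, 0, 0], [0, 0, 0], [0, 0, 0], [0, 0, -30], [0, 0, -70], [0, 0, -110], [0, 0, -150], [0, 0, -160], [0, 0, -160], [0, 0, -160]]' --rot '[[0, 0, 0], [0, 0, 0], [0, 0, 0], [0, 0, 0], [0, 0, 0.18], [0, 0, 0.36], [0, 0, 0.54], [0, 0, 0.72], [0, 0, 0.9], [0, 0, 0.9]]' --grip '[0.7, 0.7, 0.7, 0.7, 0.7, 0.7, 0.7, 0.7, 0.7, 0.7]'

```text
time_s: 7.7
eef_pos: [0.5559, 0.0051, 0.2594]
eef_rot: [0.0, 0.694, 0.72, 0.0]
wrist_force: [-0.7, -0.6, -0.8]
opening: 0.696
grasp_force: 0.0
```

Run:
```python
from h import *
import pickle
move([.556,.0052,.099],1.606)
c=snap("wrist","w2"); pickle.dump(c,open("w2.pkl","wb"))
B=[]
for a,ce,m in blobs(c,(105,120,50),(125,255,255),100): print("blue",a,np.round(ce,1),np.round(world(c,ce,.038)[0],4))
for lo,hi in [((0,150,80),(5,255,255)),((172,150,80),(180,255,255))]:
  for a,ce,m in blobs(c,lo,hi,100):
    w=world(c,ce,.0465)[0]; d=w[:2]-[.556,.005]; print("red",a,np.round(ce,1),np.round(w,4),np.degrees(np.arctan2(d[1],d[0])))
g=c["color"][:,:,::-1].copy()
H=np.array([.556,.0052])
for k in range(3):
    a=np.radians(-6.4+120*k); u=np.array([np.cos(a),np.sin(a)]); n=np.array([-u[1],u[0]])
    q=lambda r,t,z: tuple(int(round(v)) for v in proj(c,[*(H+r*u+t*n),z])[0])
    for z,L,W,col in [(.070,.021,.006,(255,0,255)),(.034,.049,.016,(0,255,0))]:
        cv2.polylines(g,[np.array([q(.085-L,-W,z),q(.085+L,-W,z),q(.085+L,W,z),q(.085-L,W,z)])],True,col,1)
cv2.imwrite("pics/w2o.png",cv2.resize(g[20:350,200:520],(776,800))[:, :][:600] if 0 else cv2.resize(g[20:340,200:520],(600,600),interpolation=cv2.INTER_CUBIC))
```

```text
shift mm [1.000e-01 1.000e-01 1.604e+02] rot [ 0.    -0.     0.001] q6 -0.24 pos [0.5559 0.0051 0.2594] yaw 1.607 F [-0.7 -0.6 -0.8] t 7.7 open 0.696
blue 447 [260.   70.9] [0.5068 0.1185 0.038 ]
blue 322 [448.7 227.9] [ 0.6789 -0.0085  0.038 ]
blue 472 [175.2 314.7] [ 0.4234 -0.1058  0.038 ]
blue 216 [252.3 390.3] [ 0.4982 -0.1897  0.038 ]
red 102 [611.  126.2] [0.8046 0.0879 0.0465] 18.43213694884341
red 821 [343.1 174.2] [0.5791 0.0373 0.0465] 54.36459555356853
red 744 [270.3 202.9] [0.5171 0.0101 0.0465] 172.51375005234323
red 443 [333.3 253.5] [ 0.5743 -0.0341  0.0465] -64.95806355607995
```

View pics/w2o.png

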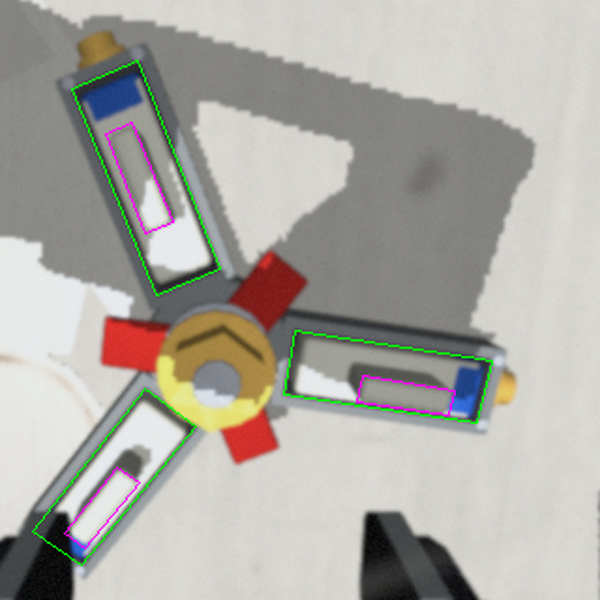

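>>> play_rows --xyz '[[-3, 20, 0], [-6, 40, 10], [-9, 60, 30], [-12, 75, 60], [-12, 84, 90], [-12, 84, 110], [-12, 84, 120], [-12, 84, 120], [-12, 84, 120], [-12, 84, 120]]' --rot '[[0, 0, -0.18], [0, 0, -0.36], [0, 0, -0.54], [0, 0, -0.72], [0, 0, -0.9], [0, 0, -1.08], [0, 0, -1.26], [0, 0, -1.424], [0, 0, -1.424], [0, 0, -1.424]]' --grip '[0.5, 0.5, 0.5, 0.5, 0.5, 0.5, 0.5, 0.5, 0.5, 0.5]'

```text
time_s: 9.0
eef_pos: [0.6403, -0.004, 0.1393]
eef_rot: [0.0, 0.057, 0.998, 0.0]
wrist_force: [-0.5, -0.1, -0.1]
opening: 0.5
grasp_force: 0.0
```

```bash
python3 -c "
from h import *
move([.6405,-.0043,.061],3.030)"
```

```text
shift mm [-0.2 -0.3 78.3] rot [ 0.     0.    -0.002] q6 -1.65 pos [ 0.6403 -0.004   0.1393] yaw 3.028 F [-0.5 -0.1 -0.1] t 9.0 open 0.5
```

>>> play_rows --xyz '[[0, 0, 25], [0, 0, 50], [0, 0, 68], [0, 0, 78], [0, 0, 78], [0, 0, 78], [0, 0, 78], [0, 0, 78], [0, 0, 78], [0, 0, 78]]' --rot '[[0, 0, 0], [0, 0, 0], [0, 0, 0], [0, 0, 0], [0, 0, 0], [0, 0, 0], [0, 0, 0], [0, 0, 0], [0, 0, 0], [0, 0, 0]]' --grip '[0.5, 0.5, 0.5, 0.5, 0.5, 0.3, 0, 0, 0, 0]'

```text
time_s: 10.25
eef_pos: [0.6409, -0.0042, 0.0623]
eef_rot: [0.001, 0.056, 0.998, -0.0]
wrist_force: [-0.5, -0.2, 5.2]
opening: 0.127
grasp_force: 63.0
```

```bash
python3 -c "
from h import *
move([.6405,-.0043,.061],3.030);print(readout.get_obs()['torque'],readout.get_obs()['grasp_force'])"
```

```text
shift mm [ 0.4 -0.2  1.3] rot [-0.     0.002 -0.   ] q6 -1.65 pos [ 0.6409 -0.0042  0.0623] yaw 3.03 F [-0.5 -0.2  5.2] t 10.25 open 0.127
[ 0.0051755  -0.02535233  0.00152417] 63.029043674468994
```

>>> play_rows --xyz '[[0, 0, -15], [0, 0, -45], [0, 0, -80], [0, 0, -80], [0, 0, -80], [0, 0, -80], [0, 0, -80], [0, 0, -80], [0, 0, -80], [0, 0, -80]]' --rot '[[0, 0, 0], [0, 0, 0], [0, 0, 0], [0, 0, 0.17], [0, 0, 0.35], [0, 0, 0.53], [0, 0, 0.71], [0, 0, 0.89], [0, 0, 1.07], [0, 0, 1.25]]' --grip '[0, 0, 0, 0, 0, 0, 0, 0, 0, 0]'

```text
time_s: 11.5
eef_pos: [0.64, -0.0039, 0.1417]
eef_rot: [-0.0, 0.632, 0.775, -0.0]
wrist_force: [0.4, 1.4, -1.0]
opening: 0.129
grasp_force: 62.0
```

>>> play_rows --xyz '[[0, 0, 0], [0, 0, 0], [0, 0, 0], [0, 0, 0], [0, 0, 0], [0, 0, 0], [0, 0, 0], [0, 0, 0], [0, 0, 0], [0, 0, 0]]' --rot '[[0, 0, 0.17], [0, 0, 0.35], [0, 0, 0.53], [0, 0, 0.71], [0, 0, 0.89], [0, 0, 1.07], [0, 0, 1.25], [0, 0, 1.43], [0, 0, 1.61], [0, 0, 1.79]]' --grip '[0, 0, 0, 0, 0, 0, 0, 0, 0, 0]'

```text
time_s: 12.75
eef_pos: [0.64, -0.0039, 0.1416]
eef_rot: [-0.0, 1.0, -0.008, -0.0]
wrist_force: [-0.7, 0.0, -0.3]
opening: 0.126
grasp_force: 62.0
```

>>> play_rows --xyz '[[0, 0, 0], [0, 0, 0], [0, 0, 0], [0, 0, 0], [0, 0, 0], [0, 0, 0], [0, 0, 0], [0, 0, 0], [0, 0, 0], [0, 0, 0]]' --rot '[[0, 0, 0.06], [0, 0, 0.1], [0, 0, 0.1], [0, 0, 0.1], [0, 0, 0.1], [0, 0, 0.1], [0, 0, 0.1], [0, 0, 0.1], [0, 0, 0.1], [0, 0, 0.1]]' --grip '[0, 0, 0, 0, 0, 0, 0, 0, 0, 0]'

```text
time_s: 14.0
eef_pos: [0.6403, -0.004, 0.1413]
eef_rot: [0.0, 0.998, -0.055, 0.0]
wrist_force: [0.5, -0.1, -0.2]
opening: 0.125
grasp_force: 62.0
```

```bash
python3 -c "
from h import *
move([.6405,-.0043,.061],-.112);o=readout.get_obs();print(o['torque'],o['grasp_force'])
c=snap('scene','s1'); g=c['color'][200:360,250:450,::-1]; cv2.imwrite('pics/s1c.png',cv2.resize(g,(750,600),interpolation=cv2.INTER_CUBIC))"
```

```text
shift mm [ 0.3  0.2 80.3] rot [ 0.    -0.     0.002] q6 1.49 pos [ 0.6403 -0.004   0.1413] yaw -0.11 F [ 0.5 -0.1 -0.2] t 14.0 open 0.125
[ 0.00086947 -0.00207426 -0.02223679] 62.028268575668335
```

View pics/s1c.png

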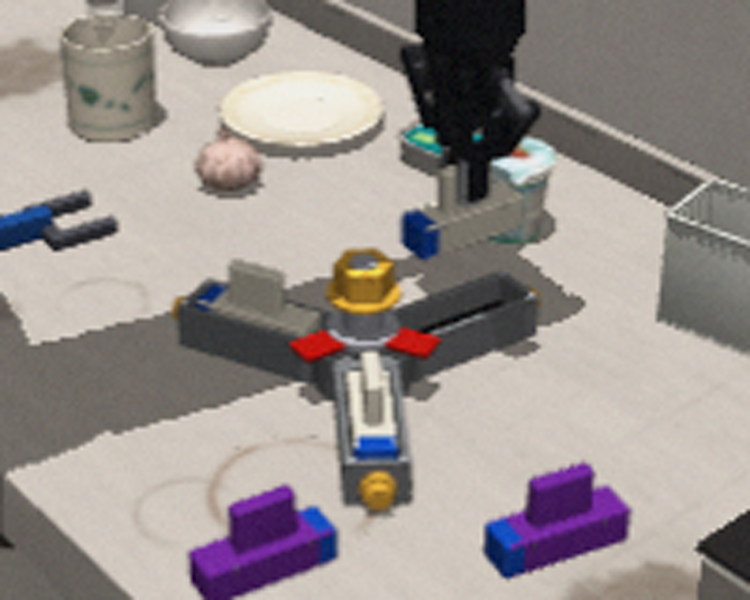

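>>> play_rows --xyz '[[0, 0, 20], [0, 0, 40], [0, 0, 50], [0, 0, 56], [0, 0, 62], [0, 0, 68], [0, 0, 73], [0, 0, 77], [0, 0, 79], [0, 0, 79]]' --rot '[[0, 0, 0], [0, 0, 0], [0, 0, 0], [0, 0, 0], [0, 0, 0], [0, 0, 0], [0, 0, 0], [0, 0, 0], [0, 0, 0], [0, 0, 0]]' --grip '[0, 0, 0, 0, 0, 0, 0, 0, 0, 0]'

```text
time_s: 15.3
eef_pos: [0.6404, -0.004, 0.0625]
eef_rot: [0.0, 0.998, -0.055, 0.0]
wrist_force: [-0.0, 0.3, -0.9]
opening: 0.13
grasp_force: 62.0
```

```bash
python3 -c "
from h import *
move([.6405,-.0043,.061],-.112);o=readout.get_obs();print(o['torque'],o['grasp_force'])"
```

```text
shift mm [0.1 0.3 1.5] rot [ 0.    -0.     0.002] q6 1.49 pos [ 0.6404 -0.004   0.0625] yaw -0.11 F [-0.   0.3 -0.9] t 15.3 open 0.13
[ 0.00627214 -0.03237438  0.00312439] 62.00175404548645
```

>>> play_rows --xyz '[[0, 0, 1.5], [0, 0, 2], [0, 0, 1], [0, 0, 1], [0, 0, 0], [0, 0, -20], [0, 0, -50], [0, 0, -85], [-20, -12, -85], [-40, -23, -85]]' --rot '[[0, 0, 0], [0, 0, 0], [0, 0, 0], [0, 0, 0], [0, 0, 0], [0, 0, 0], [0, 0, 0], [0, 0, 0], [0, 0, 0.15], [0, 0, 0.3]]' --grip '[0, 0, 0.5, 0.5, 0.5, 0.5, 0.5, 0.5, 0.5, 0.5]'

```text
time_s: 16.55
eef_pos: [0.6035, 0.0233, 0.1496]
eef_rot: [-0.0, 0.979, -0.206, 0.002]
wrist_force: [-0.1, -0.7, -0.3]
opening: 0.5
grasp_force: 0.0
```

```bash
python3 -c "
from h import *
move([.522,.0831,.140],-1.159)"
```

```text
shift mm [-98.7 -21.8   9.3] rot [-0.002 -0.002  0.744] q6 1.83 pos [0.6035 0.0233 0.1496] yaw -0.415 F [-0.1 -0.7 -0.3] t 16.55 open 0.5
```

>>> play_rows --xyz '[[-25, -5, 3], [-50, -11, 6], [-75, -16, 9], [-98.5, -22, 9], [-98.5, -22, 9], [-98.5, -22, 9], [-98.5, -22, 40], [-98.5, -22, 70], [-98.5, -22, 86], [-98.5, -22, 86]]' --rot '[[0, 0, 0.17], [0, 0, 0.34], [0, 0, 0.51], [0, 0, 0.68], [0, 0, 0.747], [0, 0, 0.747], [0, 0, 0.747], [0, 0, 0.747], [0, 0, 0.747], [0, 0, 0.747]]' --grip '[0.5, 0.5, 0.5, 0.5, 0.5, 0.5, 0.5, 0.5, 0.5, 0.5]'

```text
time_s: 17.8
eef_pos: [0.521, 0.0826, 0.0607]
eef_rot: [0.0, 0.837, -0.547, -0.001]
wrist_force: [0.6, -0.5, 0.4]
opening: 0.497
grasp_force: 0.0
```

```bash
python3 -c "
from h import *
move([.522,.0831,.0625],-1.159)"
```

```text
shift mm [-0.1 -1.2 -1.9] rot [0.002 0.001 0.002] q6 2.66 pos [0.521  0.0826 0.0607] yaw -1.157 F [ 0.6 -0.5  0.4] t 17.8 open 0.497
```

>>> play_rows --xyz '[[0, -1.2, -1], [0, -1.2, -1], [0, -1.2, -1], [0, -1.2, -1], [0, -1.2, -1], [0, -1.2, -1], [0, -1.2, -1], [0, -1.2, -1], [0, -1.2, -1], [0, -1.2, -1]]' --rot '[[0, 0, 0], [0, 0, 0], [0, 0, 0], [0, 0, 0], [0, 0, 0], [0, 0, 0], [0, 0, 0], [0, 0, 0], [0, 0, 0], [0, 0, 0]]' --grip '[0.5, 0.5, 0.3, 0, 0, 0, 0, 0, 0, 0]'

```text
time_s: 19.05
eef_pos: [0.5227, 0.0832, 0.0625]
eef_rot: [-0.0, 0.837, -0.547, 0.0]
wrist_force: [-1.4, 0.3, 5.6]
opening: 0.128
grasp_force: 62.7
```

```bash
python3 -c "
from h import *
move([.522,.0831,.0625],-1.159);o=readout.get_obs();print(o['torque'],o['grasp_force'])"
```

```text
shift mm [-0.2  0.6  0. ] rot [-0.    -0.     0.002] q6 2.66 pos [0.5227 0.0832 0.0625] yaw -1.157 F [-1.4  0.3  5.6] t 19.05 open 0.128
[ 0.00589328  0.23733689 -0.00805802] 62.7453088760376
```

>>> play_rows --xyz '[[0, 0, -15], [0, 0, -45], [0, 0, -80], [0, 0, -80], [0, 0, -80], [0, 0, -80], [0, 0, -80], [0, 0, -80], [0, 0, -80], [0, 0, -80]]' --rot '[[0, 0, 0], [0, 0, 0], [0, 0, 0], [0, 0, -0.17], [0, 0, -0.35], [0, 0, -0.53], [0, 0, -0.71], [0, 0, -0.89], [0, 0, -1.07], [0, 0, -1.25]]' --grip '[0, 0, 0, 0, 0, 0, 0, 0, 0, 0]'

```text
time_s: 20.3
eef_pos: [0.5226, 0.0832, 0.1428]
eef_rot: [0.0, 0.999, 0.049, 0.0]
wrist_force: [0.4, 0.2, -0.2]
opening: 0.124
grasp_force: 62.0
```

>>> play_rows --xyz '[[0, 0, 0], [0, 0, 0], [0, 0, 0], [0, 0, 0], [0, 0, 0], [0, 0, 0], [0, 0, 0], [0, 0, 0], [0, 0, 0], [0, 0, 0]]' --rot '[[0, 0, -0.17], [0, 0, -0.35], [0, 0, -0.53], [0, 0, -0.71], [0, 0, -0.89], [0, 0, -1.07], [0, 0, -1.25], [0, 0, -1.43], [0, 0, -1.61], [0, 0, -1.79]]' --grip '[0, 0, 0, 0, 0, 0, 0, 0, 0, 0]'

```text
time_s: 21.55
eef_pos: [0.5225, 0.0832, 0.1428]
eef_rot: [0.0, 0.586, 0.81, 0.0]
wrist_force: [-0.7, 0.1, -1.5]
opening: 0.128
grasp_force: 62.0
```

>>> play_rows --xyz '[[0, 0, 0], [0, 0, 0], [0, 0, 0], [0, 0, 0], [0, 0, 10], [0, 0, 20], [0, 0, 20], [0, 0, 20], [0, 0, 20], [0, 0, 20]]' --rot '[[0, 0, -0.06], [0, 0, -0.1], [0, 0, -0.1], [0, 0, -0.1], [0, 0, -0.1], [0, 0, -0.1], [0, 0, -0.1], [0, 0, -0.1], [0, 0, -0.1], [0, 0, -0.1]]' --grip '[0, 0, 0, 0, 0, 0, 0, 0, 0, 0]'

```text
time_s: 22.8
eef_pos: [0.5228, 0.0832, 0.1226]
eef_rot: [0.0, 0.548, 0.837, 0.0]
wrist_force: [0.1, -0.4, -1.0]
opening: 0.127
grasp_force: 62.0
```

```bash
python3 -c "
from h import *
move([.5222,.0832,.0625],1.983);o=readout.get_obs();print(o['torque'],o['grasp_force'])"
```

```text
shift mm [ 0.3 -0.6 60.1] rot [ 0.  0. -0.] q6 -0.48 pos [0.5228 0.0832 0.1226] yaw 1.983 F [ 0.1 -0.4 -1. ] t 22.8 open 0.127
[-0.09351507  0.00107278 -0.02622379] 62.018433809280396
```

>>> play_rows --xyz '[[0, 0, 20], [0, 0, 30], [0, 0, 36], [0, 0, 42], [0, 0, 48], [0, 0, 53], [0, 0, 57], [0, 0, 60], [0, 0, 60], [0, 0, 60]]' --rot '[[0, 0, 0], [0, 0, 0], [0, 0, 0], [0, 0, 0], [0, 0, 0], [0, 0, 0], [0, 0, 0], [0, 0, 0], [0, 0, 0], [0, 0, 0]]' --grip '[0, 0, 0, 0, 0, 0, 0, 0, 0, 0]'

```text
time_s: 24.05
eef_pos: [0.5227, 0.0832, 0.0625]
eef_rot: [0.0, 0.547, 0.837, 0.0]
wrist_force: [-1.1, 0.3, 1.4]
opening: 0.127
grasp_force: 62.5
```

```bash
python3 -c "
from h import *
move([.5222,.0832,.0625],1.983);o=readout.get_obs();print(o['torque'],o['grasp_force'])"
```

```text
shift mm [ 0.2 -0.5  0. ] rot [ 0.  0. -0.] q6 -0.48 pos [0.5227 0.0832 0.0625] yaw 1.983 F [-1.1  0.3  1.4] t 24.05 open 0.127
[ 0.00957021  0.19701062 -0.09587925] 62.4975049495697
```

>>> play_rows --xyz '[[0, 0, 1.5], [0, 0, 2], [0, 0, 1], [0, 0, 1], [0, 0, 0], [0, 0, -20], [0, 0, -50], [0, 0, -85], [-20, -12, -85], [-40, -23, -85]]' --rot '[[0, 0, 0], [0, 0, 0], [0, 0, 0], [0, 0, 0], [0, 0, 0], [0, 0, 0], [0, 0, 0], [0, 0, 0], [0, 0, 0.15], [0, 0, 0.3]]' --grip '[0, 0, 0.5, 0.5, 0.5, 0.5, 0.5, 0.5, 0.5, 0.5]'

```text
time_s: 25.3
eef_pos: [0.5176, 0.0369, 0.1477]
eef_rot: [0.0, 0.668, 0.744, 0.0]
wrist_force: [-0.0, 0.0, 0.0]
opening: 0.499
grasp_force: 0.0
```

```bash
python3 -c "
from h import *
move([.5056,-.0632,.140],.935)"
```

```text
shift mm [-98.3 -22.8   7.7] rot [ 0.001 -0.     0.744] q6 -0.27 pos [0.5176 0.0369 0.1477] yaw 1.679 F [-0.  0.  0.] t 25.3 open 0.499
```

>>> play_rows --xyz '[[-25, -6, 3], [-50, -12, 6], [-75, -17, 7], [-98.3, -23, 7], [-98.3, -23, 7], [-98.3, -23, 7], [-98.3, -23, 40], [-98.3, -23, 70], [-98.3, -23, 84.5], [-98.3, -23, 84.5]]' --rot '[[0, 0, 0.17], [0, 0, 0.34], [0, 0, 0.51], [0, 0, 0.68], [0, 0, 0.746], [0, 0, 0.746], [0, 0, 0.746], [0, 0, 0.746], [0, 0, 0.746], [0, 0, 0.746]]' --grip '[0.5, 0.5, 0.5, 0.5, 0.5, 0.5, 0.5, 0.5, 0.5, 0.5]'

```text
time_s: 26.55
eef_pos: [0.505, -0.0625, 0.062]
eef_rot: [-0.001, 0.892, 0.452, -0.001]
wrist_force: [0.1, -0.2, -0.6]
opening: 0.498
grasp_force: 0.0
```

>>> play_rows --xyz '[[0, 0, 0], [0, 0, 0], [0, 0, 0], [0, 0, 0], [0, 0, 0], [0, 0, 0], [0, 0, 0], [0, 0, 0], [0, 0, 0], [0, 0, 0]]' --rot '[[0, 0, 0], [0, 0, 0], [0, 0, 0], [0, 0, 0], [0, 0, 0], [0, 0, 0], [0, 0, 0], [0, 0, 0], [0, 0, 0], [0, 0, 0]]' --grip '[0.5, 0.5, 0.3, 0, 0, 0, 0, 0, 0, 0]'

```text
time_s: 27.8
eef_pos: [0.5062, -0.0632, 0.0634]
eef_rot: [0.0, 0.892, 0.451, 0.0]
wrist_force: [-0.3, 0.1, 5.0]
opening: 0.13
grasp_force: 59.5
```

```bash
python3 -c "
from h import *
move([.5056,-.0632,.0625],.935);o=readout.get_obs();print(o['torque'],o['grasp_force'])"
```

```text
shift mm [-0.3 -0.5  0.9] rot [ 0.001 -0.     0.002] q6 0.28 pos [ 0.5062 -0.0632  0.0634] yaw 0.937 F [-0.3  0.1  5. ] t 27.8 open 0.13
[0.02685164 0.04906575 0.02101683] 59.461787939071655
```

>>> play_rows --xyz '[[0, 0, -15], [0, 0, -45], [0, 0, -80], [0, 0, -80], [0, 0, -80], [0, 0, -80], [0, 0, -80], [0, 0, -80], [0, 0, -80], [0, 0, -80]]' --rot '[[0, 0, 0], [0, 0, 0], [0, 0, 0], [0, 0, -0.17], [0, 0, -0.35], [0, 0, -0.53], [0, 0, -0.71], [0, 0, -0.89], [0, 0, -1.07], [0, 0, -1.25]]' --grip '[0, 0, 0, 0, 0, 0, 0, 0, 0, 0]'

```text
time_s: 29.05
eef_pos: [0.5053, -0.0627, 0.1431]
eef_rot: [-0.0, 0.457, 0.89, -0.0]
wrist_force: [-0.9, -0.0, -1.5]
opening: 0.128
grasp_force: 59.5
```

>>> play_rows --xyz '[[0, 0, 0], [0, 0, 0], [0, 0, 0], [0, 0, 0], [0, 0, 0], [0, 0, 0], [0, 0, 0], [0, 0, 0], [0, 0, 0], [0, 0, 0]]' --rot '[[0, 0, -0.17], [0, 0, -0.35], [0, 0, -0.53], [0, 0, -0.71], [0, 0, -0.89], [0, 0, -1.07], [0, 0, -1.25], [0, 0, -1.43], [0, 0, -1.61], [0, 0, -1.79]]' --grip '[0, 0, 0, 0, 0, 0, 0, 0, 0, 0]'

```text
time_s: 30.3
eef_pos: [0.5053, -0.0628, 0.1431]
eef_rot: [-0.0, -0.408, 0.913, 0.0]
wrist_force: [0.2, 0.1, 0.4]
opening: 0.127
grasp_force: 59.5
```

>>> play_rows --xyz '[[0, 0, 0], [0, 0, 0], [0, 0, 0], [0, 0, 0], [0, 0, 10], [0, 0, 20], [0, 0, 20], [0, 0, 20], [0, 0, 20], [0, 0, 20]]' --rot '[[0, 0, -0.06], [0, 0, -0.1], [0, 0, -0.1], [0, 0, -0.1], [0, 0, -0.1], [0, 0, -0.1], [0, 0, -0.1], [0, 0, -0.1], [0, 0, -0.1], [0, 0, -0.1]]' --grip '[0, 0, 0, 0, 0, 0, 0, 0, 0, 0]'

```text
time_s: 31.55
eef_pos: [0.5059, -0.063, 0.1231]
eef_rot: [0.0, -0.451, 0.893, -0.0]
wrist_force: [0.5, 0.5, -0.3]
opening: 0.127
grasp_force: 59.5
```

```bash
python3 -c "
from h import *
move([.506,-.0632,.0625],4.077);o=readout.get_obs();print(o['torque'],o['grasp_force'])"
```

```text
shift mm [ 0.1 -0.2 60.6] rot [-0.001  0.    -0.   ] q6 -2.86 pos [ 0.5059 -0.063   0.1231] yaw -2.206 F [ 0.5  0.5 -0.3] t 31.55 open 0.127
[-0.04612081  0.02368338  0.01633932] 59.47559595108032
```

>>> play_rows --xyz '[[0, 0, 20], [0, 0, 30], [0, 0, 36], [0, 0, 42], [0, 0, 48], [0, 0, 53], [0, 0, 57], [0, 0, 60], [0, 0, 60], [0, 0, 60]]' --rot '[[0, 0, 0], [0, 0, 0], [0, 0, 0], [0, 0, 0], [0, 0, 0], [0, 0, 0], [0, 0, 0], [0, 0, 0], [0, 0, 0], [0, 0, 0]]' --grip '[0, 0, 0, 0, 0, 0, 0, 0, 0, 0]'

```text
time_s: 32.8
eef_pos: [0.5057, -0.063, 0.0634]
eef_rot: [-0.0, -0.451, 0.893, -0.0]
wrist_force: [-2.4, 0.5, 5.6]
opening: 0.128
grasp_force: 60.5
```

```bash
python3 -c "
from h import *
move([.506,-.0632,.0625],4.077);o=readout.get_obs();print(o['torque'],o['grasp_force'])"
```

```text
shift mm [ 0.  -0.4  0.9] rot [-0. -0. -0.] q6 -2.86 pos [ 0.5057 -0.063   0.0634] yaw -2.206 F [-2.4  0.5  5.6] t 32.8 open 0.128
[ 0.15636533  0.49536619 -0.03914653] 60.45417845249176
```

>>> play_rows --xyz '[[0, 0, 1.5], [0, 0, 2], [0, 0, 1], [0, 0, 1], [0, 0, 0], [0, 0, -20], [0, 0, -50], [0, 0, -85], [-20, 0, -120], [-40, 0, -150]]' --rot '[[0, 0, 0], [0, 0, 0], [0, 0, 0], [0, 0, 0], [0, 0, 0], [0, 0, 0], [0, 0, 0], [0, 0, 0], [0, 0, 0.15], [0, 0, 0.3]]' --grip '[0, 0, 0.5, 0.5, 0.5, 0.5, 0.5, 0.7, 0.7, 0.7]'

```text
time_s: 34.05
eef_pos: [0.5298, -0.0306, 0.2141]
eef_rot: [0.0, -0.31, 0.951, -0.0]
wrist_force: [0.8, -0.3, -0.5]
opening: 0.696
grasp_force: 0.0
```

```bash
python3 -c "
from h import *
move([.5556,.005,.26],2.506)"
```

```text
shift mm [-41.9  13.5 -45.9] rot [-0.000e+00  1.000e-03  1.265e+00] q6 -2.48 pos [ 0.5298 -0.0306  0.2141] yaw -2.512 F [ 0.8 -0.3 -0.5] t 34.05 open 0.696
```

>>> play_rows --xyz '[[-20, 6, -20], [-42, 13.5, -40], [-42, 13.5, -46], [-42, 13.5, -46], [-42, 13.5, -46], [-42, 13.5, -46], [-42, 13.5, -46], [-42, 13.5, -46], [-42, 13.5, -46], [-42, 13.5, -46]]' --rot '[[0, 0, 0.17], [0, 0, 0.35], [0, 0, 0.53], [0, 0, 0.71], [0, 0, 0.89], [0, 0, 1.07], [0, 0, 1.25], [0, 0, 1.265], [0, 0, 1.265], [0, 0, 1.265]]' --grip '[0.7, 0.7, 0.7, 0.7, 0.7, 0.7, 0.7, 0.7, 0.7, 0.7]'

```text
time_s: 35.3
eef_pos: [0.5552, 0.005, 0.2587]
eef_rot: [-0.0, 0.309, 0.951, -0.0]
wrist_force: [0.5, 0.2, -0.6]
opening: 0.697
grasp_force: 0.0
```

Run:
```python
from h import *
import pickle
move([.5556,.005,.1],2.506)
c=snap("wrist"); pickle.dump(c,open("w3.pkl","wb"))
s=snap("scene"); t=snap("top"); pickle.dump(t,open("t3.pkl","wb"))
for a,ce,m in blobs(t,(105,120,50),(125,255,255),25): print("blue top",a,np.round(ce,1),np.round(world(t,ce,.02)[0],4))
H=np.array([.5557,.0052])
for a,ce,m in blobs(c,(105,120,50),(125,255,255),80):
    w=world(c,ce,.038)[0]; d=w[:2]-H; print("blue",a,np.round(ce,1),np.round(w,4),np.hypot(*d),np.degrees(np.arctan2(d[1],d[0])))
g=np.hstack([cv2.resize(c["color"][:400],(480,300)),cv2.resize(s["color"][240:350,280:420],(320,251))[:300] if 0 else cv2.resize(s["color"][240:350,280:410],(320,300))])
cv2.imwrite("pics/w3.png",g[:,:,::-1])
```

```text
shift mm [ -0.4   0.2 158.7] rot [-0.    -0.     0.008] q6 -1.15 pos [0.5552 0.005  0.2587] yaw 2.514 F [ 0.5  0.2 -0.6] t 35.3 open 0.697
blue top 45 [400.4 242.6] [0.6038 0.0015 0.02  ]
blue top 227 [ 31.  250.5] [0.592  0.8801 0.02  ]
blue top 716 [155.2 294.6] [0.4861 0.5707 0.02  ]
blue top 43 [381.2 269.5] [0.5411 0.0479 0.02  ]
blue top 305 [246.3 331.2] [0.4022 0.3568 0.02  ]
blue 555 [119.2 159.9] [ 0.4201 -0.108   0.038 ] 0.17667312222479234 -140.13792057154453
blue 412 [343.5 163.8] [0.5386 0.0484 0.038 ] 0.04644514838263915 111.55004861677568
blue 413 [266.7 207.5] [ 0.53   -0.0292  0.038 ] 0.04298857031929607 -126.76521763995072
blue 451 [340.8 248.8] [0.6006 0.0022 0.038 ] 0.04499295182429486 -3.795523344657011
blue 464 [116.9 273.9] [ 0.4965 -0.1842  0.038 ] 0.19842875641307334 -107.35032353070828
```

View pics/w3.png

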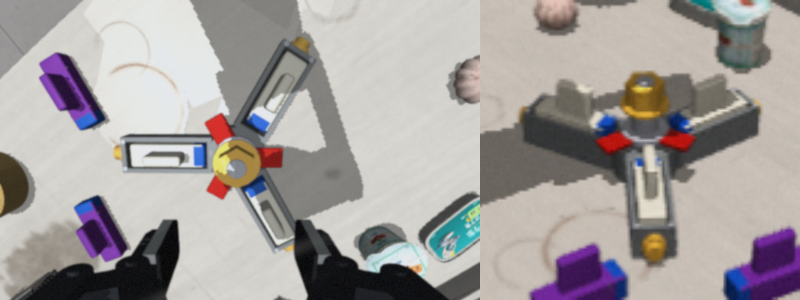

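>>> play_rows --xyz '[[0, 0, 20], [0, 0, 50], [0, 0, 80], [0, 0, 110], [0, 0, 135], [0, 0, 150], [0, 0, 156], [0, 0, 159], [0, 0, 159], [0, 0, 159]]' --rot '[[0, 0, 0.005], [0, 0, 0.005], [0, 0, 0.005], [0, 0, 0.005], [0, 0, 0.005], [0, 0, 0.005], [0, 0, 0.005], [0, 0, 0.005], [0, 0, 0.005], [0, 0, 0.005]]' --grip '[0.7, 0.7, 0.7, 0.7, 0.7, 0.7, 0.7, 0.7, 0.7, 0.7]'

```text
time_s: 36.7
eef_pos: [0.5557, 0.0049, 0.1006]
eef_rot: [0.001, 0.312, 0.95, 0.0]
wrist_force: [0.6, -0.2, 0.3]
opening: 0.703
grasp_force: 0.0
```

>>> play_rows --xyz '[[0, 0, 0], [0, 0, 0], [0, 0, 0], [0, 0, 0], [0, 0, 0], [0, 0, 0], [0, 0, 0], [0, 0, 0], [0, 0, 0], [0, 0, 0]]' --rot '[[0, 0, 0], [0, 0, 0], [0, 0, 0], [0, 0, 0], [0, 0, 0], [0, 0, 0], [0, 0, 0], [0, 0, 0], [0, 0, 0], [0, 0, 0]]' --grip '[0.5, 0.2, 0, 0, 0, 0, 0, 0, 0, 0]'

```text
time_s: 37.95
eef_pos: [0.5553, 0.0048, 0.1004]
eef_rot: [0.0, 0.312, 0.95, -0.0]
wrist_force: [-3.1, 0.1, 5.9]
opening: 0.402
grasp_force: 60.4
```

```bash
python3 -c "
from h import *
move([.5556,.005,.1],2.506);o=readout.get_obs();print(o['torque'],o['grasp_force'])"
```

```text
shift mm [-0.1  0.3  0.4] rot [-0.     0.     0.001] q6 -1.14 pos [0.5553 0.0048 0.1004] yaw 2.507 F [-3.1  0.1  5.9] t 37.95 open 0.402
[-0.08033172  0.42604083  0.17485874] 60.378966904536355
```

>>> play_rows --xyz '[[0, 0, 0], [0, 0, 0], [0, 0, 0], [0, 0, 0], [0, 0, 0], [0, 0, 0], [0, 0, 0], [0, 0, 0], [0, 0, 0], [0, 0, 0]]' --rot '[[0, 0, 0.1], [0, 0, 0.2], [0, 0, 0.3], [0, 0, 0.4], [0, 0, 0.5], [0, 0, 0.6], [0, 0, 0.7], [0, 0, 0.8], [0, 0, 0.8], [0, 0, 0.8]]' --grip '[0, 0, 0, 0, 0, 0, 0, 0, 0, 0]'

```text
time_s: 39.2
eef_pos: [0.5557, 0.0051, 0.1004]
eef_rot: [0.0, 0.657, 0.754, 0.0]
wrist_force: [-0.2, 1.9, 5.5]
opening: 0.407
grasp_force: 60.3
```

>>> play_rows --xyz '[[0, 0, 0], [0, 0, 0], [0, 0, 0], [0, 0, -30], [0, 0, -70], [0, 0, -110], [0, 0, -150], [0, 0, -160], [0, 0, -160], [0, 0, -160]]' --rot '[[0, 0, 0], [0, 0, 0], [0, 0, 0], [0, 0, 0], [0, 0, 0], [0, 0, 0], [0, 0, 0], [0, 0, 0], [0, 0, 0], [0, 0, 0]]' --grip '[0.7, 0.7, 0.7, 0.7, 0.7, 0.7, 0.7, 0.7, 0.7, 0.7]'

```text
time_s: 40.45
eef_pos: [0.5542, 0.0052, 0.2578]
eef_rot: [-0.001, 0.657, 0.754, -0.001]
wrist_force: [-0.7, 0.7, 0.0]
opening: 0.7
grasp_force: 0.0
```

Run:
```python
from h import *
import pickle
t=snap("top","t4")
b=[x for x in blobs(t,(105,120,50),(125,255,255),150) if 200<x[1][0]<300][0]
r=cv2.minAreaRect(np.argwhere(b[2])[:,::-1].astype(np.float32)); bx=world(t,cv2.boxPoints(r),.024); print(np.round(bx,4)); 
L=[np.linalg.norm(bx[i]-bx[(i+1)%4]) for i in range(4)]; print(np.round(L,4)); m=bx.mean(0); print("handle",m)
i=int(np.argmax(L[:2])); d=bx[(i+1)%4]-bx[i]; yw=np.arctan2(d[1],d[0]); print("axis deg",np.degrees(yw))
move([m[0],m[1],.26],2.0)
w=snap("wrist"); H=np.array([.5557,.0052])
for lo,hi in [((0,150,80),(5,255,255)),((172,150,80),(180,255,255))]:
  for a,ce,mm in blobs(w,lo,hi,100):
    q=world(w,ce,.0465)[0]; d=q[:2]-H; print("red",a,np.hypot(*d),np.degrees(np.arctan2(d[1],d[0])))
```

```text
[[0.3544 0.3704 0.024 ]
 [0.4503 0.359  0.024 ]
 [0.4479 0.3421 0.024 ]
 [0.3521 0.3536 0.024 ]]
[0.0966 0.0171 0.0965 0.0169]
handle [0.40117762 0.356268   0.024     ]
axis deg -6.738130810684848
shift mm [ 368.6 -104.    -1.5] rot [-0.003 -0.002 -0.293] q6 -0.34 pos [0.5542 0.0052 0.2577] yaw 1.707 F [0.4 0.2 0.2] t 40.5 open 0.702
red 824 0.039005276156568354 126.9390509247797
red 699 0.04037674799755696 9.984866121333628
red 461 0.042891056706906405 -111.59885637441278
```

>>> play_rows --xyz '[[40, -11, 0], [85, -24, 0], [130, -37, 0], [175, -50, 0], [220, -62, 0], [265, -75, 10], [310, -88, 30], [350, -99, 50], [369, -104, 75], [369, -104, 88]]' --rot '[[0, 0, -0.16], [0, 0, -0.32], [0, 0, -0.48], [0, 0, -0.64], [0, 0, -0.8], [0, 0, -0.96], [0, 0, -1.12], [0, 0, -1.28], [0, 0, -1.318], [0, 0, -1.318]]' --grip '[0.7, 0.7, 0.7, 0.7, 0.7, 0.7, 0.7, 0.7, 0.7, 0.7]'

```text
time_s: 41.8
eef_pos: [0.4003, 0.3569, 0.1693]
eef_rot: [-0.002, 0.057, 0.998, -0.001]
wrist_force: [0.2, 0.5, 1.2]
opening: 0.7
grasp_force: 0.0
```

>>> play_rows --xyz '[[0, 0, 0], [0, 0, 0], [0, 0, 0], [0, 0, 0], [0, 0, 0], [0, 0, 0], [0, 0, 0], [0, 0, 0], [0, 0, 0], [0, 0, 0]]' --rot '[[0, 0, 0], [0, 0, 0], [0, 0, 0], [0, 0, 0], [0, 0, 0], [0, 0, 0], [0, 0, 0], [0, 0, 0], [0, 0, 0], [0, 0, 0]]' --grip '[0.5, 0.5, 0.5, 0.5, 0.5, 0.5, 0.5, 0.5, 0.5, 0.5]'

```text
time_s: 43.05
eef_pos: [0.4021, 0.3565, 0.1718]
eef_rot: [-0.0, 0.058, 0.998, -0.0]
wrist_force: [-0.4, -0.1, 0.5]
opening: 0.499
grasp_force: 0.0
```

```bash
cat > sp.py <<'E'
from h import *
c=snap("wrist","sp")
b=max(blobs(c,(105,120,40),(125,255,255),300),key=lambda x:x[0])
print(b[0],b[1])
# points on the handle's top: fit axis
r=cv2.minAreaRect(np.argwhere(b[2])[:,::-1].astype(np.float32)); bx=world(c,cv2.boxPoints(r),.024)
L=[np.linalg.norm(bx[i]-bx[(i+1)%4]) for i in range(4)]; m=bx.mean(0); print(np.round(L,4),"handle",np.round(m,4))
i=int(np.argmax(L[:2])); d=bx[(i+1)%4]-bx[i]; print("axis",np.degrees(np.arctan2(d[1],d[0]))%180)
move([m[0],m[1],.023],3.025)
E
python3 sp.py
```

```text
8323 [594.31142617 300.2837919 ]
[0.1423 0.0451 0.1474 0.0519] handle [0.4887 0.566  0.024 ]
axis 161.656308840913
shift mm [-61.6 218.1 148.8] rot [ 0. -0. -0.] q6 -0.95 pos [0.4021 0.3566 0.1718] yaw 3.025 F [ 0.6 -0.5  0.6] t 43.1 open 0.498
```

View pics/sp.png

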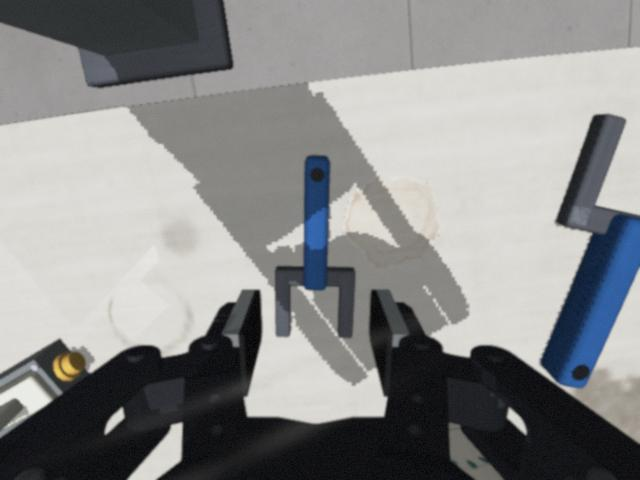

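```bash
sed -i 's/^b=max.*/b=max([x for x in blobs(c,(105,110,30),(125,255,255),300) if 250<x[1][0]<400],key=lambda x:x[0])/' sp.py; python3 sp.py
```

```text
2881 [315.70322805 224.31898646]
[0.0976 0.0163 0.0977 0.018 ] handle [0.4009 0.3577 0.024 ]
axis 172.23269079090815
shift mm [  1.3   1.  148.8] rot [-0. -0. -0.] q6 -0.95 pos [0.4021 0.3565 0.1718] yaw 3.025 F [ 0.2 -0.1 -0.4] t 43.15 open 0.497
```

>>> play_rows --xyz '[[1, 1, 40], [1, 1, 80], [1, 1, 115], [1, 1, 135], [1, 1, 145], [1, 1, 148], [1, 1, 148], [1, 1, 148], [1, 1, 148], [1, 1, 148]]' --rot '[[0, 0, 0.019], [0, 0, 0.019], [0, 0, 0.019], [0, 0, 0.019], [0, 0, 0.019], [0, 0, 0.019], [0, 0, 0.019], [0, 0, 0.019], [0, 0, 0.019], [0, 0, 0.019]]' --grip '[0.5, 0.5, 0.5, 0.5, 0.5, 0.5, 0.5, 0.5, 0.5, 0.3]'

```text
time_s: 44.4
eef_pos: [0.4014, 0.3578, 0.0242]
eef_rot: [0.0, 0.068, 0.998, 0.0]
wrist_force: [0.1, -0.0, -0.5]
opening: 0.304
grasp_force: 0.0
```

>>> play_rows --xyz '[[0, 0, 0], [0, 0, 0], [0, 0, 0], [0, 0, 0], [0, 0, 0], [0, 0, 0], [0, 0, 0], [0, 0, 0], [0, 0, 0], [0, 0, 0]]' --rot '[[0, 0, 0], [0, 0, 0], [0, 0, 0], [0, 0, 0], [0, 0, 0], [0, 0, 0], [0, 0, 0], [0, 0, 0], [0, 0, 0], [0, 0, 0]]' --grip '[0, 0, 0, 0, 0, 0, 0, 0, 0, 0]'

```text
time_s: 45.65
eef_pos: [0.4016, 0.3579, 0.0242]
eef_rot: [0.0, 0.068, 0.998, 0.0]
wrist_force: [-1.2, -0.8, 5.1]
opening: 0.199
grasp_force: 60.2
```

```bash
python3 -c "
from h import *
move([.4009,.3577,.023],3.006);o=readout.get_obs();print(o['torque'],o['grasp_force'])"
```

```text
shift mm [ 0.6 -0.2  1.2] rot [ 0.     0.001 -0.   ] q6 -0.93 pos [0.4016 0.3579 0.0242] yaw 3.006 F [-1.2 -0.8  5.1] t 45.65 open 0.199
[-0.11764458  0.11990131  0.00343389] 60.21759867668152
```

>>> play_rows --xyz '[[0, 0, -20], [0, 0, -60], [0, 0, -105], [0, 0, -150], [-30, -70, -150], [-55, -130, -150], [-80, -190, -150], [-105, -250, -150], [-128, -310, -150], [-128, -310, -150]]' --rot '[[0, 0, 0], [0, 0, 0], [0, 0, 0], [0, 0, 0], [0, 0, 0.05], [0, 0, 0.1], [0, 0, 0.15], [0, 0, 0.2], [0, 0, 0.252], [0, 0, 0.252]]' --grip '[0, 0, 0, 0, 0, 0, 0, 0, 0, 0]'

```text
time_s: 46.9
eef_pos: [0.4863, 0.0299, 0.1734]
eef_rot: [-0.0, 0.195, 0.981, -0.0]
wrist_force: [0.0, 1.5, -1.4]
opening: 0.197
grasp_force: 59.4
```

>>> play_rows --xyz '[[0, 0, 0], [0, 0, 0], [0, 0, 0], [0, 0, 0], [0, 0, 0], [0, 0, 0], [0, 0, 0], [0, 0, 0], [0, 0, 0], [0, 0, 0]]' --rot '[[0, 0, 0], [0, 0, 0], [0, 0, 0], [0, 0, 0], [0, 0, 0], [0, 0, 0], [0, 0, 0], [0, 0, 0], [0, 0, 0], [0, 0, 0]]' --grip '[0, 0, 0, 0, 0, 0, 0, 0, 0, 0]'

```text
time_s: 48.15
eef_pos: [0.4861, 0.0331, 0.1738]
eef_rot: [0.0, 0.193, 0.981, 0.0]
wrist_force: [-0.3, 0.7, -0.9]
opening: 0.192
grasp_force: 59.5
```

```bash
cat > j.py <<'E'
from h import *
import sys
move([.4867,.0331,.1002],2.754)
c=snap("wrist"); o=readout.get_obs(); T=toolT(o); g=c["color"][:,:,::-1].copy()
def P(x,y,z): return proj(c,(T@np.array([x,y,z,1]))[:3])[0]
def poly(pts,col): cv2.polylines(g,[np.round([P(*p) for p in pts]).astype(int)],True,col,1)
J=-.0743
for s in (1,-1): # prong inner edges at spanner top (12 mm above underside; underside at tool z .0242)
    poly([(J+.024,s*.0195,.0122),(J-.021,s*.0195,.0122),(J-.021,s*.0315,.0122),(J+.024,s*.0315,.0122)],(0,255,0))
H=np.array([.5555,.005]); a0=np.radians(7.8+30)
q=[proj(c,[*(H+.018/np.cos(np.pi/6)*np.array([np.cos(a0+k*np.pi/3),np.sin(a0+k*np.pi/3)])),.098])[0] for k in range(6)]
cv2.polylines(g,[np.round(q).astype(int)],True,(255,0,255),1)
g=g[150:350,190:450]; cv2.imwrite("pics/%s.png"%sys.argv[1],cv2.resize(g,(780,600),interpolation=cv2.INTER_CUBIC))
E
python3 j.py j1
```

```text
shift mm [-0.6  0.2 73.6] rot [ 0.  0. -0.] q6 -1.36 pos [0.4861 0.0331 0.1738] yaw 2.754 F [-0.3  0.7 -0.9] t 48.15 open 0.192
```

View pics/j1.png

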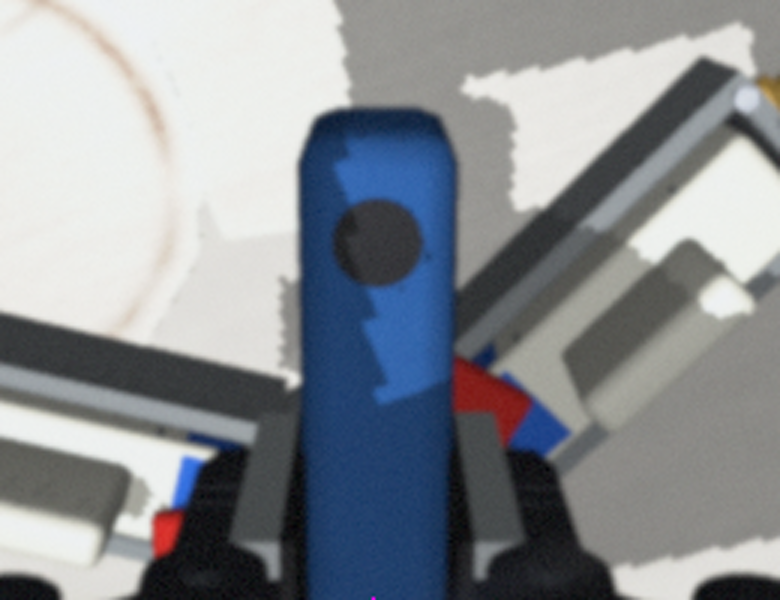

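Run:
```python
from h import *
c=snap("wrist"); T=toolT(readout.get_obs()); zt=T[2,3]
def tl(uv,z): return np.round((np.linalg.inv(T)@np.r_[world(c,uv,z)[0],1])[:3]*1000,1)
print("tail top",tl([316,196],zt),"tail bottom",tl([316,186],zt-.024))
m=cv2.inRange(cv2.cvtColor(c["color"],cv2.COLOR_RGB2HSV),(100,110,20),(125,255,255))
for v in (215,235,255,275,300,320):
    u=np.where(m[v,270:350])[0]+270; 
    if len(u): print(v,tl([u.min()-.5,v],zt),tl([u.max()+.5,v],zt))
```

```text
tail top [48.   1.1  0. ] tail bottom [47.7  1.2 24. ]
215 [41.9 -7.1  0. ] [41.9  9.4  0. ]
235 [35.2 -7.2  0. ] [35.2  9.2  0. ]
255 [28.3 -7.3  0. ] [28.3  9.6  0. ]
275 [21.2 -7.1  0. ] [21.2  9.1  0. ]
300 [12.  -7.9  0. ] [12.   9.6  0. ]
320 [ 4.4 -7.7  0. ] [ 4.4  9.4 -0. ]
```

>>> play_rows --xyz '[[2, 0, 15], [2, 0, 30], [2, 0, 40], [2, 0, 46], [2, 0, 49], [2, 0, 51], [2, 0, 53], [2, 0, 55], [2, 0, 57], [2, 0, 57]]' --rot '[[0, 0, 0], [0, 0, 0], [0, 0, 0], [0, 0, 0], [0, 0, 0], [0, 0, 0], [0, 0, 0], [0, 0, 0], [0, 0, 0], [0, 0, 0]]' --grip '[0, 0, 0, 0, 0, 0, 0, 0, 0, 0]'

```text
time_s: 49.5
eef_pos: [0.4841, 0.034, 0.1167]
eef_rot: [-0.0, 0.193, 0.981, 0.0]
wrist_force: [0.4, 0.0, -0.3]
opening: 0.191
grasp_force: 59.5
```

```bash
python3 -c "
from h import *
move([.4842,.0341,.1002],2.754);o=readout.get_obs();print(o['torque'],o['grasp_force'])"
```

```text
shift mm [-0.   0.2 16.5] rot [-0. -0. -0.] q6 -1.36 pos [0.4841 0.034  0.1167] yaw 2.754 F [ 0.4  0.  -0.3] t 49.5 open 0.191
[ 0.05881221  0.01295892 -0.04462426] 59.45735692977905
```

>>> play_rows --xyz '[[0, 0, 3], [0, 0, 6], [0, 0, 9], [0, 0, 12], [0, 0, 14], [0, 0, 15], [0, 0, 15.5], [0, 0, 15.5], [0, 0, 15.5], [0, 0, 15.5]]' --rot '[[0, 0, 0], [0, 0, 0], [0, 0, 0], [0, 0, 0], [0, 0, 0], [0, 0, 0], [0, 0, 0], [0, 0, 0], [0, 0, 0], [0, 0, 0]]' --grip '[0, 0, 0, 0, 0, 0, 0, 0, 0, 0]'

```text
time_s: 50.75
eef_pos: [0.4843, 0.0339, 0.1014]
eef_rot: [0.0, 0.193, 0.981, 0.0]
wrist_force: [-0.8, -1.0, -0.6]
opening: 0.193
grasp_force: 59.5
```

Run:
```python
from h import *
move([.4842,.0341,.1002],2.754);o=readout.get_obs();print(o['torque'],o['grasp_force'])
s=snap("scene"); t=snap("top")
g=np.hstack([cv2.resize(t["color"][190:320,320:480],(400,325),interpolation=cv2.INTER_CUBIC),cv2.resize(s["color"][240:350,270:405],(400,325),interpolation=cv2.INTER_CUBIC)])
cv2.imwrite("pics/s5.png",g[:,:,::-1])
# arc rows for CW turn about hub, in tool axes (tool x outward): angle b
r=77.
for b in (.1,.2,.3,.4,.5): print(b,np.round([r*(np.cos(b)-1),r*np.sin(b)],1))
```

```text
shift mm [0.1 0.1 1.2] rot [ 0.  0. -0.] q6 -1.36 pos [0.4843 0.0339 0.1014] yaw 2.754 F [-0.8 -1.  -0.6] t 50.75 open 0.193
[ 0.0200691   0.00262968 -0.01618161] 59.457780718803406
0.1 [-0.4  7.7]
0.2 [-1.5 15.3]
0.3 [-3.4 22.8]
0.4 [-6.1 30. ]
0.5 [-9.4 36.9]
```

View pics/s5.png

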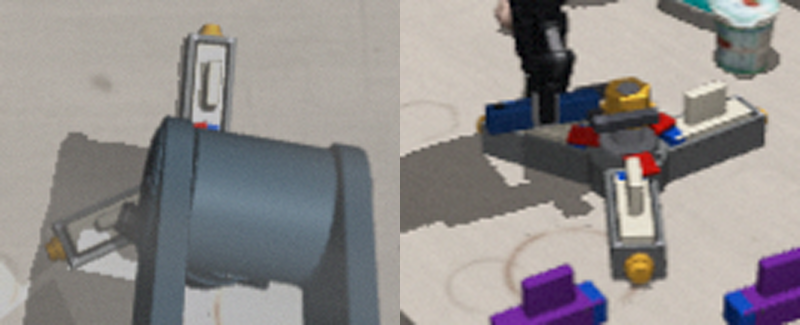

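>>> play_rows --xyz '[[0, 2.7, 0], [-0.2, 5.4, 0], [-0.4, 7.7, 0], [-0.9, 11.5, 0], [-1.5, 15.3, 0], [-2.4, 19, 0], [-3.4, 22.8, 0], [-3.4, 22.8, 0], [-3.4, 22.8, 0], [-3.4, 22.8, 0]]' --rot '[[0, 0, 0.035], [0, 0, 0.07], [0, 0, 0.1], [0, 0, 0.15], [0, 0, 0.2], [0, 0, 0.25], [0, 0, 0.3], [0, 0, 0.3], [0, 0, 0.3], [0, 0, 0.3]]' --grip '[0, 0, 0, 0, 0, 0, 0, 0, 0, 0]'

```text
time_s: 52.1
eef_pos: [0.496, 0.0537, 0.1013]
eef_rot: [0.0, 0.337, 0.942, 0.0]
wrist_force: [-0.3, -1.1, -1.4]
opening: 0.195
grasp_force: 59.4
```

```bash
cat > turn.py <<'E'
from h import *
import sys
th=float(sys.argv[1])
H=np.array([.5555,.005]); p=H+.077*np.array([np.cos(th),np.sin(th)])
move([*p,.1014],th);o=readout.get_obs();print(np.round(o['torque'],2),o['grasp_force'],o['wrist_force'])
E
python3 turn.py 2.454
```

```text
shift mm [ 0.1  0.2 -0.1] rot [0. 0. 0.] q6 -1.01 pos [0.496  0.0537 0.1013] yaw 2.454 F [-0.3 -1.1 -1.4] t 52.1 open 0.195
[-0.11 -0.03 -0.01] 59.43588137626648 [-0.34908014 -1.09842719 -1.41897936]
```

>>> play_rows --xyz '[[0, 1.5, 0], [0, 3.1, 0], [-0.1, 4.6, 0], [-0.2, 6.2, 0], [-0.2, 6.2, 0], [-0.2, 6.2, 0], [-0.2, 6.2, 0], [-0.2, 6.2, 0], [-0.2, 6.2, 0], [-0.2, 6.2, 0]]' --rot '[[0, 0, 0.02], [0, 0, 0.04], [0, 0, 0.06], [0, 0, 0.08], [0, 0, 0.08], [0, 0, 0.08], [0, 0, 0.08], [0, 0, 0.08], [0, 0, 0.08], [0, 0, 0.08]]' --grip '[0, 0, 0, 0, 0, 0, 0, 0, 0, 0]'

```text
time_s: 53.35
eef_pos: [0.5001, 0.0584, 0.1013]
eef_rot: [0.0, 0.375, 0.927, -0.0]
wrist_force: [0.2, -2.9, -1.3]
opening: 0.193
grasp_force: 59.4
```

```bash
python3 turn.py 2.374
```

```text
shift mm [ 0.1  0.1 -0.1] rot [ 0.  0. -0.] q6 -0.92 pos [0.5001 0.0584 0.1013] yaw 2.374 F [ 0.2 -2.9 -1.3] t 53.35 open 0.193
[-0.33  0.1  -0.01] 59.42652761936188 [ 0.23537819 -2.85141711 -1.28744168]
```

>>> play_rows --xyz '[[0, 1.5, 0], [0, 3.1, 0], [-0.1, 4.6, 0], [-0.2, 6.2, 0], [-0.2, 6.2, 0], [-0.2, 6.2, 0], [-0.2, 6.2, 0], [-0.2, 6.2, 0], [-0.2, 6.2, 0], [-0.2, 6.2, 0]]' --rot '[[0, 0, 0.02], [0, 0, 0.04], [0, 0, 0.06], [0, 0, 0.08], [0, 0, 0.08], [0, 0, 0.08], [0, 0, 0.08], [0, 0, 0.08], [0, 0, 0.08], [0, 0, 0.08]]' --grip '[0, 0, 0, 0, 0, 0, 0, 0, 0, 0]'

```text
time_s: 54.6
eef_pos: [0.5046, 0.0627, 0.1013]
eef_rot: [0.0, 0.411, 0.911, 0.0]
wrist_force: [-0.7, -2.6, -1.7]
opening: 0.195
grasp_force: 59.4
```

```bash
python3 turn.py 2.294
```

```text
shift mm [ 0.  -0.  -0.1] rot [ 0.  0. -0.] q6 -0.83 pos [0.5046 0.0627 0.1013] yaw 2.294 F [-0.7 -2.6 -1.7] t 54.6 open 0.195
[-0.42  0.05  0.04] 59.41439867019653 [-0.66415402 -2.6131157  -1.68112104]
```

>>> play_rows --xyz '[[0, 1.5, 0], [0, 3.1, 0], [-0.1, 4.6, 0], [-0.1, 4.6, 0], [-0.1, 4.6, 0], [-0.1, 4.6, 0], [-0.1, 4.6, 0], [-0.1, 4.6, 0], [-0.1, 4.6, 0], [-0.1, 4.6, 0]]' --rot '[[0, 0, 0.02], [0, 0, 0.04], [0, 0, 0.06], [0, 0, 0.06], [0, 0, 0.06], [0, 0, 0.06], [0, 0, 0.06], [0, 0, 0.06], [0, 0, 0.06], [0, 0, 0.06]]' --grip '[0, 0, 0, 0, 0, 0, 0, 0, 0, 0]'

```text
time_s: 55.85
eef_pos: [0.5079, 0.0659, 0.1012]
eef_rot: [-0.0, 0.438, 0.899, 0.0]
wrist_force: [-3.2, 2.3, -0.4]
opening: 0.195
grasp_force: 59.6
```

```bash
python3 turn.py 2.234
python3 - <<'E'
from h import *
s=snap("scene"); cv2.imwrite("pics/s6.png",cv2.resize(s["color"][240:350,270:405,::-1],(540,440),interpolation=cv2.INTER_CUBIC))
E
```

```text
shift mm [-0.3  0.  -0.2] rot [-0.    -0.001 -0.   ] q6 -0.77 pos [0.5079 0.0659 0.1012] yaw 2.234 F [-3.2  2.3 -0.4] t 55.85 open 0.195
[0.24 0.41 0.05] 59.550796151161194 [-3.15248818  2.30047621 -0.43414926]
```

View pics/s6.png

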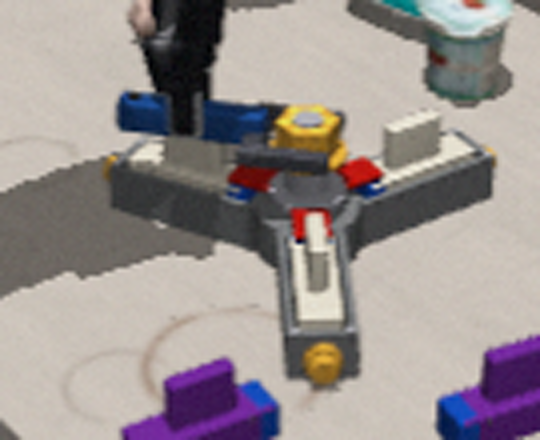

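>>> play_rows --xyz '[[0, 1.5, 0], [0, 3.1, 0], [-0.1, 3.9, 0], [-0.1, 4.6, 0], [-0.1, 4.6, 0], [-0.1, 4.6, 0], [-0.1, 4.6, 0], [-0.1, 4.6, 0], [-0.1, 4.6, 0], [-0.1, 4.6, 0]]' --rot '[[0, 0, 0.02], [0, 0, 0.04], [0, 0, 0.05], [0, 0, 0.06], [0, 0, 0.06], [0, 0, 0.06], [0, 0, 0.06], [0, 0, 0.06], [0, 0, 0.06], [0, 0, 0.06]]' --grip '[0, 0, 0, 0, 0, 0, 0, 0, 0, 0]'

```text
time_s: 57.15
eef_pos: [0.5119, 0.0683, 0.1013]
eef_rot: [0.0, 0.465, 0.885, -0.0]
wrist_force: [-1.7, -6.6, -1.9]
opening: 0.194
grasp_force: 59.3
```

```bash
python3 turn.py 2.174
python3 - <<'E'
from h import *
s=snap("scene"); H=np.array([.5557,.0052])
for lo,hi in [((0,150,80),(5,255,255)),((172,150,80),(180,255,255))]:
  for a,ce,mm in blobs(s,lo,hi,12):
    q=world(s,ce,.0465)[0]; d=q[:2]-H
    if np.hypot(*d)<.08: print("red",a,np.round(ce,1),np.hypot(*d),np.degrees(np.arctan2(d[1],d[0])))
E
```

```text
shift mm [ 0.2  0.  -0.1] rot [ 0.  0. -0.] q6 -0.7 pos [0.5119 0.0683 0.1013] yaw 2.174 F [-1.7 -6.6 -1.9] t 57.15 open 0.194
[-0.81  0.32  0.12] 59.30568516254425 [-1.68638647 -6.639046   -1.91254659]
red 45 [332.9 283.8] 0.03694933525613707 124.80402619961507
red 50 [359.3 282.6] 0.03763028125839417 -14.842232420128703
red 25 [344.6 294.7] 0.04093051729646509 -137.00156706995796
```

>>> play_rows --xyz '[[0, 1, 0], [0, 2, 0], [0, 3.1, 0], [0, 3.1, 0], [0, 3.1, 0], [0, 3.1, 0], [0, 3.1, 0], [0, 3.1, 0], [0, 3.1, 0], [0, 3.1, 0]]' --rot '[[0, 0, 0.013], [0, 0, 0.026], [0, 0, 0.04], [0, 0, 0.04], [0, 0, 0.04], [0, 0, 0.04], [0, 0, 0.04], [0, 0, 0.04], [0, 0, 0.04], [0, 0, 0.04]]' --grip '[0, 0, 0, 0, 0, 0, 0, 0, 0, 0]'

```text
time_s: 58.45
eef_pos: [0.5141, 0.0705, 0.1012]
eef_rot: [-0.0, 0.483, 0.876, 0.0]
wrist_force: [-4.8, 2.4, -0.3]
opening: 0.195
grasp_force: 59.6
```

```bash
python3 turn.py 2.134
```

```text
shift mm [-0.5  0.1 -0.2] rot [-0.    -0.001 -0.   ] q6 -0.66 pos [0.5141 0.0705 0.1012] yaw 2.134 F [-4.8  2.4 -0.3] t 58.45 open 0.195
[0.29 0.73 0.15] 59.58488345146179 [-4.76989613  2.41701869 -0.33717145]
```

>>> play_rows --xyz '[[0, 1, 0], [0, 2, 0], [0, 3.1, 0], [-0.1, 4.6, 0], [-0.1, 4.6, 0], [-0.1, 4.6, 0], [-0.1, 4.6, 0], [-0.1, 4.6, 0], [-0.1, 4.6, 0], [-0.1, 4.6, 0]]' --rot '[[0, 0, 0.013], [0, 0, 0.026], [0, 0, 0.04], [0, 0, 0.06], [0, 0, 0.06], [0, 0, 0.06], [0, 0, 0.06], [0, 0, 0.06], [0, 0, 0.06], [0, 0, 0.06]]' --grip '[0, 0, 0, 0, 0, 0, 0, 0, 0, 0]'

```text
time_s: 59.7
eef_pos: [0.5187, 0.0722, 0.1015]
eef_rot: [0.001, 0.509, 0.861, 0.0]
wrist_force: [0.6, -5.4, -3.6]
opening: 0.188
grasp_force: 59.2
```

```bash
python3 turn.py 2.074
python3 - <<'E'
from h import *
# spanner handle axis in tool frame from the wrist view
c=snap("wrist"); T=toolT(readout.get_obs()); zt=T[2,3]
def tl(uv,z): return (np.linalg.inv(T)@np.r_[world(c,uv,z)[0],1])[:2]*1000
m=cv2.inRange(cv2.cvtColor(c["color"],cv2.COLOR_RGB2HSV),(100,110,20),(125,255,255))
for v in (215,235,255,275,300):
    u=np.where(m[v,270:350])[0]+270
    if len(u): print(v,np.round(tl([u.min()-.5,v],zt),1),np.round(tl([u.max()+.5,v],zt),1))
E
```

```text
shift mm [ 0.4 -0.2  0.1] rot [ 0.001  0.001 -0.   ] q6 -0.59 pos [0.5187 0.0722 0.1015] yaw 2.074 F [ 0.6 -5.4 -3.6] t 59.7 open 0.188
[-0.74  0.13 -0.01] 59.23645555973053 [ 0.62984323 -5.41535278 -3.64941303]
215 [42.6 -7.1] [42.6  9.6]
235 [35.9 -7.2] [35.9  9.4]
255 [29.  -7.4] [29.   9.2]
275 [21.9 -7.2] [21.9  9.3]
300 [12.7 -7.7] [12.7 10.2]
```

Run:
```python
from h import *
H=np.array([.5557,.0052])
c0=dict(np.load("scene0.npz")); c0["T"]=c0["extrinsics"]; c0["k1"]=float(c0["k1"])
s=snap("scene")
for c in (c0,s):
  hsv=cv2.cvtColor(c["color"],cv2.COLOR_RGB2HSV); m=cv2.inRange(hsv,(0,130,60),(6,255,255))|cv2.inRange(hsv,(170,130,60),(180,255,255))
  n,l,st,ce=cv2.connectedComponentsWithStats(m)
  for i in range(1,n):
    if st[i,4]>12:
      q=world(c,ce[i],.0465)[0]; d=q[:2]-H
      if np.hypot(*d)<.08:
        uv=np.argwhere(l==i)[:,::-1]; w=world(c,uv,.0465)[:,:2]-H; r=np.hypot(*w.T); sel=r>np.percentile(r,70); a=np.degrees(np.arctan2(w[sel].mean(0)[1],w[sel].mean(0)[0]))
        print(st[i,4],np.round(ce[i],1),round(np.hypot(*d),4),round(np.degrees(np.arctan2(d[1],d[0])),1),"outer",round(a,1),round(r.max(),4))
  print()
g=np.hstack([cv2.resize(x["color"][255:325,300:390],(400,311),interpolation=cv2.INTER_CUBIC) for x in (c0,s)])
cv2.imwrite("pics/s7.png",g[:,:,::-1])
```

```text
46 [358.6 281.8] 0.0381 -7.9 outer -2.4 0.0507
63 [332.3 284.8] 0.0375 133.0 outer 131.8 0.052
44 [350.5 294.6] 0.0415 -115.8 outer -112.1 0.0623

55 [359.5 282.7] 0.0381 -15.7 outer -13.5 0.0511
63 [332.8 283.5] 0.0376 122.7 outer 122.2 0.0531
35 [345.9 294.5] 0.0397 -132.2 outer -136.7 0.0601
```

View pics/s7.png

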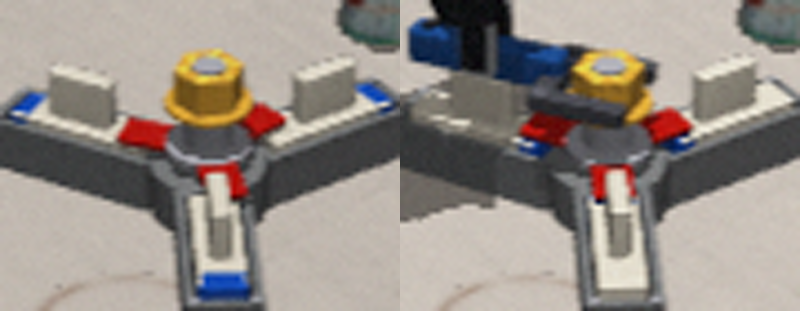

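```bash
cat > red.py <<'E'
from h import *
H=np.array([.5557,.0052])
c=snap("wrist"); T=toolT(readout.get_obs())
hsv=cv2.cvtColor(c["color"],cv2.COLOR_RGB2HSV); m=cv2.inRange(hsv,(0,120,60),(6,255,255))|cv2.inRange(hsv,(170,120,60),(180,255,255))
n,l,st,ce=cv2.connectedComponentsWithStats(m)
for i in range(1,n):
    if st[i,4]<60: continue
    w=(world(c,np.argwhere(l==i)[:,::-1],.0465)[:,:2]-H)*1000
    if np.hypot(*w.mean(0))>80: continue
    r=cv2.minAreaRect(w.astype(np.float32)); b=cv2.boxPoints(r)
    print(st[i,4],ce[i].round(),"mean",w.mean(0).round(1),"ang",np.degrees(np.arctan2(*w.mean(0)[::-1])).round(1),"rmax",np.hypot(*w.T).max().round(1),"rect",np.round(r[1],1),"edge dir",[np.degrees(np.arctan2(*(b[k+1]-b[k])[::-1])).round(1)%90 for k in (0,)])
tail=np.where(cv2.inRange(hsv,(100,90,20),(125,255,255))[100:330,316])[0]+100
print("tail px",tail.min(),(np.linalg.inv(T)@np.r_[world(c,[316,tail.min()],T[2,3]-.024)[0],1])[:2]*1000)
E
python3 red.py
```

```text
tail px 187 [48.1075444   1.42487687]
```

>>> play_rows --xyz '[[0, -3.1, 0], [-0.3, -6.2, 0], [-0.6, -9.2, 0], [-1.1, -13, 0], [-1.1, -13, 0], [-1.1, -13, 0], [-1.1, -13, 0], [-1.1, -13, 0], [-1.1, -13, 0], [-1.1, -13, 0]]' --rot '[[0, 0, -0.04], [0, 0, -0.08], [0, 0, -0.12], [0, 0, -0.17], [0, 0, -0.17], [0, 0, -0.17], [0, 0, -0.17], [0, 0, -0.17], [0, 0, -0.17], [0, 0, -0.17]]' --grip '[0, 0, 0, 0, 0, 0, 0, 0, 0, 0]'

```text
time_s: 61.1
eef_pos: [0.5072, 0.0656, 0.1012]
eef_rot: [-0.0, 0.434, 0.901, 0.0]
wrist_force: [-4.8, 2.8, 0.8]
opening: 0.193
grasp_force: 59.7
```

```bash
python3 turn.py 2.244
python3 - <<'E'
from h import *
H=np.array([.5557,.0052]); s=snap("scene")
hsv=cv2.cvtColor(s["color"],cv2.COLOR_RGB2HSV); m=cv2.inRange(hsv,(0,130,60),(6,255,255))|cv2.inRange(hsv,(170,130,60),(180,255,255))
n,l,st,ce=cv2.connectedComponentsWithStats(m)
for i in range(1,n):
    q=world(s,ce[i],.0465)[0]; d=q[:2]-H
    if st[i,4]>12 and np.hypot(*d)<.08: print(st[i,4],np.round(ce[i],1),round(np.hypot(*d),4),round(np.degrees(np.arctan2(d[1],d[0])),1))
E
```

```text
shift mm [-0.5 -0.  -0.2] rot [-0.    -0.001 -0.   ] q6 -0.78 pos [0.5072 0.0656 0.1012] yaw 2.244 F [-4.8  2.8  0.8] t 61.1 open 0.193
[0.22 0.73 0.05] 59.66151237487793 [-4.76136215  2.75778624  0.78582629]
55 [359.5 282.7] 0.0381 -15.7
51 [332.8 283.9] 0.037 126.0
39 [346.5 294.7] 0.0406 -130.0
```

>>> play_rows --xyz '[[1, 0, 0], [1, 0, -3], [1, 0, -8], [1, 0, -14], [1, 0, -20], [1, 0, -26], [1, 0, -40], [1, 0, -60], [1, 0, -80], [1, 0, -80]]' --rot '[[0, 0, 0], [0, 0, 0], [0, 0, 0], [0, 0, 0], [0, 0, 0], [0, 0, 0], [0, 0, 0], [0, 0, 0], [0, 0, 0], [0, 0, 0]]' --grip '[0, 0, 0, 0, 0, 0, 0, 0, 0, 0]'

```text
time_s: 62.4
eef_pos: [0.5085, 0.066, 0.184]
eef_rot: [0.003, 0.434, 0.901, 0.001]
wrist_force: [-0.0, 0.7, -1.4]
opening: 0.195
grasp_force: 59.5
```

Run:
```python
from h import *
T=toolT(readout.get_obs())
H=np.array([.5557,.0052,0]); 
p=H-T[:3,:3]@np.array([.02,-.1,0]); p[2]=T[2,3]
move(p,2.244)
```

```text
shift mm [-96.9  99.    0.8] rot [ 0.004  0.004 -0.   ] q6 -0.78 pos [0.5085 0.066  0.184 ] yaw 2.244 F [-0.   0.7 -1.4] t 62.4 open 0.195
```

>>> play_rows --xyz '[[-20, 20, 0], [-40, 40, 0], [-60, 60, 0], [-80, 80, 0], [-97, 99, 0], [-97, 99, 0], [-97, 99, 0], [-97, 99, 0], [-97, 99, 0], [-97, 99, 0]]' --rot '[[0, 0, 0], [0, 0, 0], [0, 0, 0], [0, 0, 0], [0, 0, 0], [0, 0, 0], [0, 0, 0], [0, 0, 0], [0, 0, 0], [0, 0, 0]]' --grip '[0, 0, 0, 0, 0, 0, 0, 0, 0, 0]'

```text
time_s: 63.65
eef_pos: [0.6445, 0.0521, 0.1815]
eef_rot: [0.0, 0.434, 0.901, 0.0]
wrist_force: [-0.1, 0.1, -0.9]
opening: 0.196
grasp_force: 59.5
```

```bash
python3 red.py
python3 - <<'E'
from h import *
c=snap("wrist"); T=toolT(readout.get_obs()); print(T[:3,3])
H=np.array([.5555,.005]); p=proj(c,[*H,.098])[0]; print(p)
g=c["color"][:,:,::-1].copy()
a=p.astype(int); x0=max(a[0]-75,0); y0=max(a[1]-60,0); s=5
g=cv2.resize(g[y0:y0+120,x0:x0+160],(800,600),interpolation=cv2.INTER_CUBIC)
q=lambda r,th,z: tuple(int(v) for v in ((proj(c,[*(H+r*np.array([np.cos(th),np.sin(th)])),z])[0]-[x0,y0]+.5)*5-.5))
for k in range(3):
    th=np.radians(-6.4+120*k); cv2.line(g,q(.0,th,.0465),q(.06,th,.0465),(0,255,0),1)
cv2.polylines(g,[np.array([q(.0208,np.radians(-6.4+30+60*k),.098) for k in range(6)])],True,(255,0,255),1)
cv2.imwrite("pics/w8.png",g)
E
```

```text
1632 [180. 149.] mean [-14.3  36.4] ang 111.4 rmax 54.3 rect [24.3 29.8] edge dir [np.float32(22.5)]
117 [ 99. 222.] mean [-31.4 -39.2] ang -128.7 rmax 52.6 rect [ 6.8 22.8] edge dir [np.float32(35.9)]
1319 [213. 245.] mean [39.7 -3.2] ang -4.5 rmax 55.2 rect [24.5 29.7] edge dir [np.float32(84.7)]
tail px 187 [47.97466292  1.37649601]
[0.64458778 0.05198463 0.18148807]
[133.29183827 224.30501776]
```

View pics/w8.png

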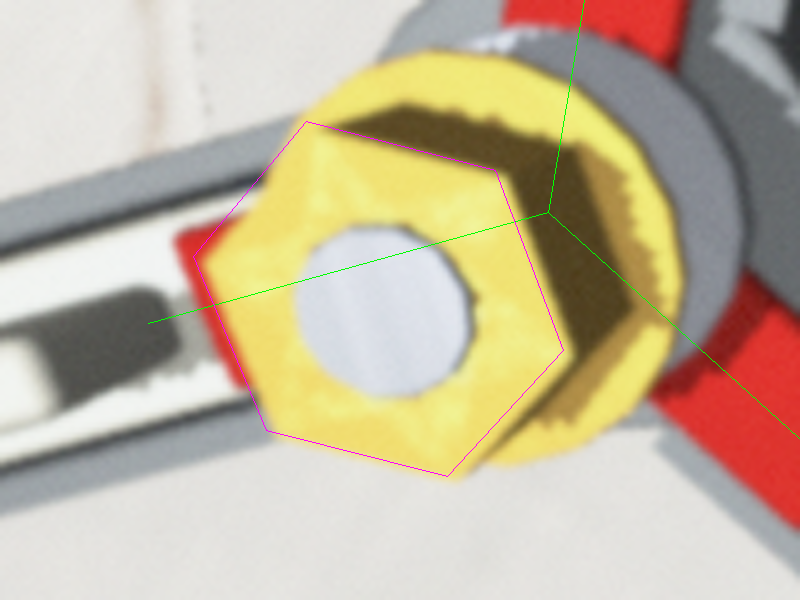

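>>> play_rows --xyz '[[45, 0, 0], [95, 0, 0], [145, 0, 0], [195, 0, 0], [245, 0, 0], [295, 0, 0], [345, 0, 0], [391, -1, 0], [391, -1, 30], [391, -1, 60]]' --rot '[[0, 0, -0.1], [0, 0, -0.2], [0, 0, -0.3], [0, 0, -0.4], [0, 0, -0.5], [0, 0, -0.6], [0, 0, -0.7], [0, 0, -0.762], [0, 0, -0.762], [0, 0, -0.762]]' --grip '[0, 0, 0, 0, 0, 0, 0, 0, 0, 0]'

```text
time_s: 65.0
eef_pos: [0.3999, 0.3581, 0.1213]
eef_rot: [0.001, 0.067, 0.998, 0.001]
wrist_force: [0.1, -0.6, -1.0]
opening: 0.195
grasp_force: 59.5
```

>>> play_rows --xyz '[[0, 0, 10], [0, 0, 30], [0, 0, 50], [0, 0, 70], [0, 0, 80], [0, 0, 86], [0, 0, 90], [0, 0, 90], [0, 0, 90], [0, 0, 90]]' --rot '[[0, 0, 0], [0, 0, 0], [0, 0, 0], [0, 0, 0], [0, 0, 0], [0, 0, 0], [0, 0, 0], [0, 0, 0], [0, 0, 0], [0, 0, 0]]' --grip '[0, 0, 0, 0, 0, 0, 0, 0, 0, 0]'

```text
time_s: 66.25
eef_pos: [0.4004, 0.3572, 0.0317]
eef_rot: [0.0, 0.068, 0.998, 0.0]
wrist_force: [0.1, -0.5, -1.0]
opening: 0.195
grasp_force: 59.5
```

```bash
python3 -c "
from h import *
move([.4,.357,.0242],3.006)"
```

```text
shift mm [ 0.3 -0.3  7.5] rot [ 0.     0.001 -0.   ] q6 -0.93 pos [0.4004 0.3572 0.0317] yaw 3.006 F [ 0.1 -0.5 -1. ] t 66.25 open 0.195
```

>>> play_rows --xyz '[[0, 0, 3], [0, 0, 5], [0, 0, 6.5], [0, 0, 7.5], [0, 0, 7.5], [0, 0, 7.5], [0, 0, 7.5], [0, 0, 7.5], [0, 0, 7.5], [0, 0, 7.5]]' --rot '[[0, 0, 0], [0, 0, 0], [0, 0, 0], [0, 0, 0], [0, 0, 0], [0, 0, 0], [0, 0, 0], [0, 0, 0], [0, 0, 0], [0, 0, 0]]' --grip '[0, 0, 0, 0, 0, 0, 0.3, 0.5, 0.5, 0.5]'

```text
time_s: 67.5
eef_pos: [0.4002, 0.3571, 0.0237]
eef_rot: [0.0, 0.068, 0.998, -0.0]
wrist_force: [0.2, 0.2, 0.2]
opening: 0.496
grasp_force: 0.0
```

>>> play_rows --xyz '[[0, 0, 0], [0, 0, 0], [0, 0, -10], [0, 0, -30], [0, 0, -60], [0, 0, -100], [0, 0, -140], [0, 0, -180], [0, 0, -180], [0, 0, -180]]' --rot '[[0, 0, 0], [0, 0, 0], [0, 0, 0], [0, 0, 0], [0, 0, 0], [0, 0, 0], [0, 0, 0], [0, 0, 0], [0, 0, 0], [0, 0, 0]]' --grip '[0.5, 0.5, 0.5, 0.5, 0.5, 0.5, 0.5, 0.5, 0.5, 0.5]'

```text
time_s: 68.75
eef_pos: [0.3998, 0.357, 0.2038]
eef_rot: [0.0, 0.068, 0.998, -0.0]
wrist_force: [0.1, -0.0, -0.8]
opening: 0.499
grasp_force: 0.0
```

```bash
python3 - <<'E'
from h import *
t=snap("top","t9")
for x in blobs(t,(105,110,50),(125,255,255),25):
    print("blue",x[0],np.round(x[1],1),np.round(world(t,x[1],.024)[0],4))
for a,ce,m in blobs(t,(0,130,60),(6,255,255),15): print("red",a,np.round(ce,1))
# spanner/table depth check, cartridge rib heights from depth
def z(p,zz):
    u,v=np.round(proj(t,[*p,zz])[0]).astype(int); d=np.median(t["depth"][v-1:v+2,u-1:u+2]); r=ray(t,[u,v])[0]; fw=r@t["T"][:3,2]; return round(float((t["T"][:3,3]+r*d/fw)[2]),4)
for p in [(.6402,-.0043),(.522,.0831),(.5056,-.0632)]: print("rib top",z(p,.07))
print("handle",z((.4,.357),.024),z((.37,.361),.024),z((.43,.353),.024))
E
python3 sp.py
```

```text
blue 240 [ 31.9 250.8] [0.5905 0.8753 0.024 ]
blue 549 [157.1 288.2] [0.5003 0.5654 0.024 ]
blue 39 [490.8 288.7] [ 0.4942 -0.2005  0.024 ]
blue 136 [248. 320.] [0.4272 0.3526 0.024 ]
blue 42 [457.1 324.9] [ 0.4135 -0.1188  0.024 ]
red 43 [ 49.2 120.3]
red 29 [ 79.1 147.2]
red 83 [402.5 243.6]
red 110 [385.7 268.6]
red 108 [415.8 272.1]
rib top 0.0703
rib top 0.07
rib top 0.0705
handle 0.2414 0.5092 0.0247
2371 [315.94264024 217.09953606]
[0.0964 0.0167 0.0964 0.0181] handle [0.3996 0.358  0.024 ]
axis 171.84862489050698
shift mm [ -0.5   1.6 179.6] rot [-0.001 -0.002 -0.019] q6 -0.93 pos [0.3993 0.3567 0.2026] yaw 3.006 F [-0.4 -0.3  0.1] t 68.85 open 0.497
```

Run:
```python
from h import *
c0=dict(np.load("top0.npz")); c0["T"]=c0["extrinsics"]; c0["k1"]=float(c0["k1"]); t=snap("top"); H=np.array([.5557,.0052])
for c in (c0,t):
    out=[]
    for a,ce,m in blobs(c,(0,130,60),(6,255,255),15):
        w=world(c,np.argwhere(m)[:,::-1],.0465)[:,:2]-H
        if np.hypot(*w.mean(0))<.06:
            r=cv2.minAreaRect((w*1000).astype(np.float32)); out.append((a,np.degrees(np.arctan2(*w.mean(0)[::-1])).round(1),np.round(r[1],1)))
    print(out)
```

```text
[(np.int32(95), np.float64(3.9), array([22.7, 23.1])), (np.int32(110), np.float64(122.7), array([21.1, 27.7])), (np.int32(107), np.float64(-119.7), array([28. , 21.6]))]
[(np.int32(82), np.float64(-6.3), array([20.4, 21.1])), (np.int32(112), np.float64(114.6), array([21.9, 26.5])), (np.int32(107), np.float64(-128.1), array([27.1, 21.6]))]
```

```bash
python3 -c "
from bench import ctrl
print(ctrl.hand_in())"
```

```text
the job is handed in; nothing more can be done
None
```

I handed the job in at about 69 s. All three cartridges are reversed with their blue ends to the hub and fully home, the keeper lies over them with the nut measured at its stop, and the spanner lies flat on the bench. While tightening I drove the spanner about 0.2 rad past the stop, but the nut stayed put.

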